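Tip washed collets out of the cleaner basket, rack them and latch the keeper bar

ROBOT

A 6-joint arm with a two-finger parallel gripper is mounted at the origin on a cart in front of the work surface, level with it; the furniture and walls round the work are solid. World frame = base frame: x ahead of the robot, y to its left, z up, the work surface at z = 0. Lengths are in m, angles in rad, forces in N, time in s.
With the tool pointing down it reaches from about 0.35 to 0.775 m from the base axis. Payload 7.3 kg.
Tool frame: the origin (TCP) lies at the very end of the fingers, on their centre line; the grasp point (between the pads) lies 19 mm behind it; z points along the fingers, y is the line along which they close (so a half turn about z gives the same grasp; the last joint's range is limited). The gripper opens to 92 mm and grips with 3 to 60 N. Pads are 19 mm wide; open, the fingers measure 130 mm over their backs; the gripper's body (75 mm by 190 mm) begins 47 mm behind the grasp point.
Start: joints at [1.17, 0.342, 1.524, -0, 1.275, -0.146], TCP at [0.132, 0.508, 0.227] pointing down, gripper open.
Joint ranges: [-2.53, 2.53], [-0.77, 2.02], [0.04, 2.7], [-1, 4.14], [0.28, 2.66], [-3.11, 3.11]. Speed limits (rad/s): [2.57, 2.57, 3.14, 3.14, 3.14, 3.14].

INTERFACE

Orientations are given as [roll, pitch, yaw] about the fixed x, y, z axes, in that order (R = Rz(yaw) Ry(pitch) Rx(roll)).
In Python, from cell import robot gives the robot as it stands.
- The arm moves only by the tool apply_moves, never from a script. Its argument "rows" is a list of rows, each an object with "xyz": the shift along the tool's x, y, z in mm, a list of three; "turn": the turn about the tool's z in rad. A call has 1 to 10 rows; each row shifts and turns the commanded pose from where the row before left it, along the tool's axes as they then stand; what a row does not reach is not made up. A row lasts 1/8 s, in which the tool goes at most 62.5 mm and 10.7 degrees, less where a joint would pass 70% of its speed; a pose out of reach is approached as far as the arm can. A call with a gripper value outside its range is refused whole. "gripper" is the opening, from 0 (shut) to 1 (fully open), set as the call begins (left out, the last holds). The fingers move at their own pace and stop on an object; "newtons" is the grip in N (left out, the last holds). Time passes only in rows, so rows that do not move let the fingers close. It gives the time, the measured TCP pose, the force and the opening at its end, in the units of the state.
- robot.observe(): the state, without advancing time (a new reading comes with each control period).
- robot.read_camera(name): name is "scene" or "top" or "wrist"; returns a dict with "frame" (420x560x3 uint8, blue, green, red), "mtx" (3x3 intrinsics, pixels), "R" (3x3) and "t" (3): a world point X has camera coordinates R X + t; the wrist camera has in their place "T_tool_cam" (4x4, takes a point from camera to tool coordinates, whose origin is the TCP and whose axes are the flange's). Camera axes: x right, y down, z forward; pixel columns grow to the right and rows downward; lengths in m; the calibration is good to about 2 mm. A picture is of the moment at which its call begins: read the wrist's pose just before it. There is no depth.
- robot.hand_in(): hands the job in, once; it reports no verdict.
The state is a dict: "time": time; "qpos": joint angles; "qvel": joint speeds; "joint_efforts": joint torques, N m; "tool_pos": TCP position; "tool_rot": TCP orientation; "contact_force": force on the tool from outside, world axes, zero at the start; "torque": the same for the moment, N m; "opening": finger opening in m.
Only numpy, scipy, OpenCV 4.12 (cv2) and the standard library are available. Lean on these libraries where they do the work, as an engineer would, in place of code of your own. Each camera call takes 0.05 s, during which the arm holds its last target. There are 200 camera calls.

TASK

The collets have been washed: tip the wire basket over the edge stop of its stand, so that it rolls onto its side and every collet runs out, and put the empty basket back upright on its stand. Lay each collet in a groove of the wooden rack, one to a groove, across the rack with both ends sticking out equally, and once all are in, swing the keeper bar down over them until it snaps into its catch. Leave the other things on the table where they are.

Things in the scene. Friction and masses are not known exactly. Their poses are not given: they have to be found in the camera images.
- basket: open wire-mesh basket, 0.22 kg, 78 mm (own x) by 60 mm (own y) by 62 mm high (own z); walls 2.5 mm, inside 73 x 55 mm, floor 5 mm; a 5 mm high foot frame stands out 3 mm beyond the walls all round. Origin at the centre of its underside. Starts on the stand, its +x wall towards the edge stop, foot frame up to 10 mm from it
- basket_handle (a point): middle of the crossbar of the basket's handle: along the basket's y, 26 mm off the -x wall (own x = -65 mm, z = 50 mm), with a 16 mm black ball at each end, 46 mm long over the balls. Pinched lightly over the two ball ends, it lets the basket turn freely between the fingers
- basket_rim (a point): centre of the basket's mouth, 62 mm above its origin along its own z
- basket_foot (a point): middle of the basket's lower +x edge (39 mm in front of the origin), the edge it turns about
- collet_a: turned steel lathe collet, a plain cylinder to the touch, 17 mm diameter, 50 mm long, 45 g; origin at its centre, its own y runs along its axis. Starts in the basket, lying across it. Both ends are flat: it can be gripped end to end (50 mm) or across (17 mm); it rolls; may be absent
- collet_b: turned steel lathe collet, a plain cylinder to the touch, 17 mm diameter, 50 mm long, 45 g; origin at its centre, its own y runs along its axis. Starts in the basket, lying across it. Both ends are flat: it can be gripped end to end (50 mm) or across (17 mm); it rolls; may be absent
- collet_c: turned steel lathe collet, a plain cylinder to the touch, 17 mm diameter, 50 mm long, 45 g; origin at its centre, its own y runs along its axis. Starts in the basket, lying across it. Both ends are flat: it can be gripped end to end (50 mm) or across (17 mm); it rolls; may be absent
- collet_d: turned steel lathe collet, a plain cylinder to the touch, 17 mm diameter, 50 mm long, 45 g; origin at its centre, its own y runs along its axis. Starts in the basket, lying across it. Both ends are flat: it can be gripped end to end (50 mm) or across (17 mm); it rolls; may be absent
- station: fixed tipping station; origin on the table under the stop's face, own x points from the stand over the stop into the drain tray. Stand: x -94 to 0 mm, y +-42 mm, top 25 mm above the table, side guides (33 mm high, y = +-38 mm inside), open at its back. Tray: sloping apron from the stop to x 34 mm, then a flat mat, top 5 mm, to x 135 mm; y +-61 mm; rim 9 mm, its end raised to 14 mm for y +-30 mm
- station_stop (a point): middle of the edge stop's upper edge on the stand side, 33 mm above the table (8 mm above the stand). Steel bar 84 mm long, 8 mm thick. Tipped, the basket lies with its +x wall on this edge, foot frame hooked behind it, lower rim down on the mat 48 mm further on (own z about 2.2 rad from vertical)
- station_stand (a point): where the basket stands: on the stand's top, 25 mm above the table, 47 mm before the stop's face; axes as the station's
- rack: fixed wooden collet rack, 34 mm wide (own y), grooves across it; base 10 mm, V ridges to 23 mm height, end blocks to 31 mm. A catch housing (49 mm high, at y +12 to +27 mm) and a guide cheek (y -12 to -7 mm) stand at x = -54 mm, hinge cheeks (44 mm high) at x = 105 mm. The four grooves are at own x = -23, 5, 33 and 61 mm
- groove0 (a point): centre of a collet seated in groove 0 (0 is nearest the keeper's knob, 3 next the hinge), 21 mm above the table; own y runs along the groove; groove pitch 28 mm, V shaped, 34 mm long, so that a centred collet sticks out 8 mm at each end
- groove1 (a point): centre of a collet seated in groove 1 (0 is nearest the keeper's knob, 3 next the hinge), 21 mm above the table; own y runs along the groove; groove pitch 28 mm, V shaped, 34 mm long, so that a centred collet sticks out 8 mm at each end
- groove2 (a point): centre of a collet seated in groove 2 (0 is nearest the keeper's knob, 3 next the hinge), 21 mm above the table; own y runs along the groove; groove pitch 28 mm, V shaped, 34 mm long, so that a centred collet sticks out 8 mm at each end
- groove3 (a point): centre of a collet seated in groove 3 (0 is nearest the keeper's knob, 3 next the hinge), 21 mm above the table; own y runs along the groove; groove pitch 28 mm, V shaped, 34 mm long, so that a centred collet sticks out 8 mm at each end
- keeper (a joint): angle of the keeper bar, rad: 0 shut (level, 2 mm above the collets), grows as the knob end swings up and over; starts near 1.7 (past upright), stops at 1.9. The stiff hinge holds the bar at any angle. In the last 0.08 rad a spring ball resists: press the knob down with 6 to 8 N until the bar snaps under it
- keeper_hinge (a point): hinge axis of the keeper bar, along the rack's y, 34 mm above the table at the rack's x = 104 mm
- keeper_knob (a point): centre of the black ball knob (18 mm diameter) on the bar's end, 188 mm from the hinge; the bar is 10 mm wide and 5 mm thick. Shut, the knob is 34 mm above the table at the rack's x = -84 mm
- sanding_stick: sanding stick, 18 x 210 x 5 mm, lying on the table, loose; origin at its underside; not to be disturbed
- brass_brush: wooden brush with brass bristles, 20 x 195 x 25 mm, loose on the table; origin at its underside; not to be disturbed
- bench_block: square steel bench block, 64 x 64 x 20 mm, loose; origin at its underside; not to be disturbed
- wax_tube: green wax tube, 26 mm diameter, 60 mm tall, standing, loose; origin at its underside; not to be disturbed
- horn_wedge: small boxwood wedge, 22 x 50 x 14 mm, loose on the table; origin at its underside; not to be disturbed

How it is judged:
On the way, in this order (a step that is already met when the one before it is completed fails the run):
1. the basket lies on its side over the edge stop and every collet is out of it (angle between basket's own z axis and vertical above 1.4 rad and distance between basket_foot and station_stop below 0.03 m and z of each of collet_a, collet_b, collet_c, collet_d in the frame of basket above 0.065 m), for 0.3 s.
2. every collet lies in a groove of the rack, released, keeper still open (((distance between collet_a and groove0 below 0.01 m and angle between the y axis of collet_a and the y axis of groove0, either way round below 0.15 rad) or (distance between collet_a and groove1 below 0.01 m and angle between the y axis of collet_a and the y axis of groove1, either way round below 0.15 rad) or (distance between collet_a and groove2 below 0.01 m and angle between the y axis of collet_a and the y axis of groove2, either way round below 0.15 rad) or (distance between collet_a and groove3 below 0.01 m and angle between the y axis of collet_a and the y axis of groove3, either way round below 0.15 rad)) and ((distance between collet_b and groove0 below 0.01 m and angle between the y axis of collet_b and the y axis of groove0, either way round below 0.15 rad) or (distance between collet_b and groove1 below 0.01 m and angle between the y axis of collet_b and the y axis of groove1, either way round below 0.15 rad) or (distance between collet_b and groove2 below 0.01 m and angle between the y axis of collet_b and the y axis of groove2, either way round below 0.15 rad) or (distance between collet_b and groove3 below 0.01 m and angle between the y axis of collet_b and the y axis of groove3, either way round below 0.15 rad)) and ((distance between collet_c and groove0 below 0.01 m and angle between the y axis of collet_c and the y axis of groove0, either way round below 0.15 rad) or (distance between collet_c and groove1 below 0.01 m and angle between the y axis of collet_c and the y axis of groove1, either way round below 0.15 rad) or (distance between collet_c and groove2 below 0.01 m and angle between the y axis of collet_c and the y axis of groove2, either way round below 0.15 rad) or (distance between collet_c and groove3 below 0.01 m and angle between the y axis of collet_c and the y axis of groove3, either way round below 0.15 rad)) and ((distance between collet_d and groove0 below 0.01 m and angle between the y axis of collet_d and the y axis of groove0, either way round below 0.15 rad) or (distance between collet_d and groove1 below 0.01 m and angle between the y axis of collet_d and the y axis of groove1, either way round below 0.15 rad) or (distance between collet_d and groove2 below 0.01 m and angle between the y axis of collet_d and the y axis of groove2, either way round below 0.15 rad) or (distance between collet_d and groove3 below 0.01 m and angle between the y axis of collet_d and the y axis of groove3, either way round below 0.15 rad)) and contact force between the fingers and anything else below 0.5 N and value of joint keeper above 0.3 rad), for 0.2 s.
3. the keeper bar is shut in its catch (value of joint keeper below 0.02 rad), for 0.2 s.
At the end, for the whole second after the job is handed in: Every collet present lies in its own rack groove (centre within 10 mm of the groove's seat, axis within 0.15 rad of the groove), the keeper bar is shut in its catch (below 0.02 rad), and the empty basket stands upright on its stand (within 20 mm, tilt under 0.1 rad), at rest (((distance between collet_a and groove0 below 0.01 m and angle between the y axis of collet_a and the y axis of groove0, either way round below 0.15 rad) or (distance between collet_a and groove1 below 0.01 m and angle between the y axis of collet_a and the y axis of groove1, either way round below 0.15 rad) or (distance between collet_a and groove2 below 0.01 m and angle between the y axis of collet_a and the y axis of groove2, either way round below 0.15 rad) or (distance between collet_a and groove3 below 0.01 m and angle between the y axis of collet_a and the y axis of groove3, either way round below 0.15 rad)) and ((distance between collet_b and groove0 below 0.01 m and angle between the y axis of collet_b and the y axis of groove0, either way round below 0.15 rad) or (distance between collet_b and groove1 below 0.01 m and angle between the y axis of collet_b and the y axis of groove1, either way round below 0.15 rad) or (distance between collet_b and groove2 below 0.01 m and angle between the y axis of collet_b and the y axis of groove2, either way round below 0.15 rad) or (distance between collet_b and groove3 below 0.01 m and angle between the y axis of collet_b and the y axis of groove3, either way round below 0.15 rad)) and ((distance between collet_c and groove0 below 0.01 m and angle between the y axis of collet_c and the y axis of groove0, either way round below 0.15 rad) or (distance between collet_c and groove1 below 0.01 m and angle between the y axis of collet_c and the y axis of groove1, either way round below 0.15 rad) or (distance between collet_c and groove2 below 0.01 m and angle between the y axis of collet_c and the y axis of groove2, either way round below 0.15 rad) or (distance between collet_c and groove3 below 0.01 m and angle between the y axis of collet_c and the y axis of groove3, either way round below 0.15 rad)) and ((distance between collet_d and groove0 below 0.01 m and angle between the y axis of collet_d and the y axis of groove0, either way round below 0.15 rad) or (distance between collet_d and groove1 below 0.01 m and angle between the y axis of collet_d and the y axis of groove1, either way round below 0.15 rad) or (distance between collet_d and groove2 below 0.01 m and angle between the y axis of collet_d and the y axis of groove2, either way round below 0.15 rad) or (distance between collet_d and groove3 below 0.01 m and angle between the y axis of collet_d and the y axis of groove3, either way round below 0.15 rad)) and value of joint keeper below 0.02 rad and angle between basket's own z axis and vertical below 0.1 rad and distance between basket and station_stand below 0.02 m and linear speed of basket below 0.02 m/s); the robot touches nothing.
It fails at once if a bystander is shoved (distance of any of sanding_stick, brass_brush, bench_block, wax_tube, horn_wedge from where it was at the start of the episode above 0.04 m).
Of collet_a, collet_b, collet_c, collet_d only 3 to 4 are there at a start; the rules pass over those that are not, and their reading is None.
At some moment in a run one of collet_a, collet_b, collet_c, collet_d may be knocked a few centimetres aside while the robot is not near it.
Once in a run the grip may slacken for a moment while it holds something.
It also fails if it takes over 210 s, if anything falls off the work surface, if the arm or the gripper's body presses on something with over 40 N, if the wrist force passes 120 N, or if a joint passes its speed limit or range.

## Working session

There is one attempt and no reset: what is moved stays moved. The work goes in short steps, Python scripts to look and compute and a tool call to move; the robot and the scene stay as the last step left them, time stands still between calls to the robot, and variables do not carry over. Pictures are saved under pics/ and viewed, on a budget of 14 in all, crops included, one or two more only if the job needs it, and the job is handed in when it is done.

Besides the shell and the picture viewer there is one more tool, called after ">>>" by a JSON object that holds its "name" and its "arguments", one argument or row to a line. apply_moves: Moves the arm, as the interface text tells. Its arguments: {"type":"object","properties":{"rows":{"type":"array"},"gripper":{"type":"number"},"newtons":{"type":"number"}},"required":["rows"]}

```bash
mkdir -p pics; ls; python3 - <<'E'
from cell import robot
import cv2
s=robot.observe(); print({k:(v if not hasattr(v,'__len__') else [round(float(x),3) for x in v]) for k,v in s.items()})
for n in ("scene","top"):
    c=robot.read_camera(n); cv2.imwrite(f"pics/{n}0.png",cv2.resize(c["frame"],None,fx=1.42,fy=1.42,interpolation=cv2.INTER_CUBIC)); print(n,c["mtx"].round(1).tolist(),c["R"].round(4).tolist(),c["t"].round(4).tolist())
c=robot.read_camera("wrist");print(c["mtx"],c["T_tool_cam"].round(4))
E
```

```text
pics
{'time': 0.0, 'qpos': [1.17, 0.343, 1.525, -0.0, 1.275, -0.146], 'qvel': [-0.0, 0.001, 0.0, 0.001, -0.001, 0.001], 'joint_efforts': [0.001, -43.123, -24.423, 0.072, 0.056, -0.0], 'tool_pos': [0.132, 0.508, 0.226], 'tool_rot': [-3.14, -0.0, 2.887], 'contact_force': [0.332, -0.546, 1.2], 'torque': [0.003, 0.024, -0.003], 'opening': 0.09222944388110992}
scene [[442.8, 0.0, 282.7], [0.0, 442.8, 215.1], [0.0, 0.0, 1.0]] [[0.601, -0.7991, -0.0159], [-0.5673, -0.4124, -0.7128], [0.5631, 0.4374, -0.7012]] [-0.3448, 0.364, 0.6563]
top [[414.0, 0.0, 286.3], [0.0, 414.0, 211.9], [0.0, 0.0, 1.0]] [[0.0026, -0.9998, -0.0207], [-0.994, -0.0003, -0.1095], [0.1095, 0.0208, -0.9938]] [0.0058, 0.554, 0.8683]
[[315.62640108   0.         276.5608678 ]
 [  0.         315.62640108 209.18812409]
 [  0.           0.           1.        ]] [[-6.000e-04 -9.609e-01 -2.769e-01  7.510e-02]
 [ 1.000e+00 -8.000e-04  7.000e-04  3.000e-04]
 [-9.000e-04 -2.769e-01  9.609e-01 -1.583e-01]
 [ 0.000e+00  0.000e+00  0.000e+00  1.000e+00]]
```

View pics/top0.png

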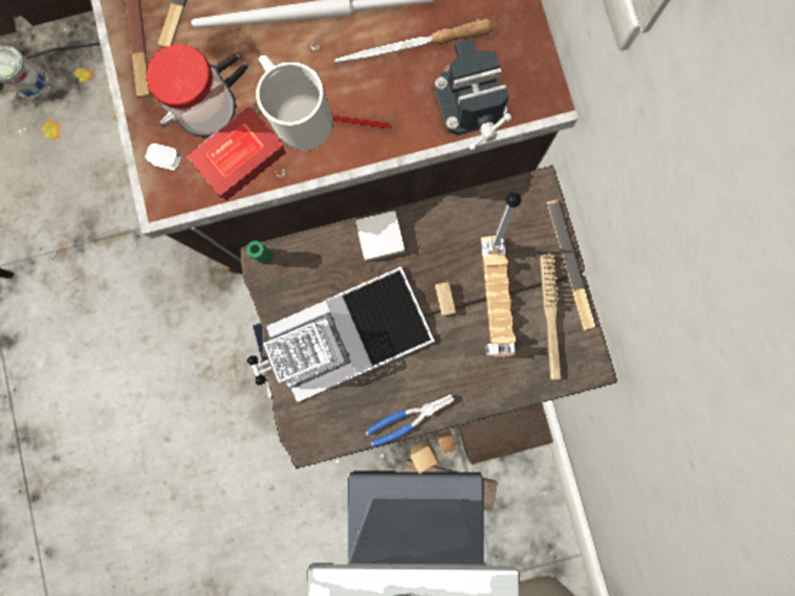

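View pics/scene0.png

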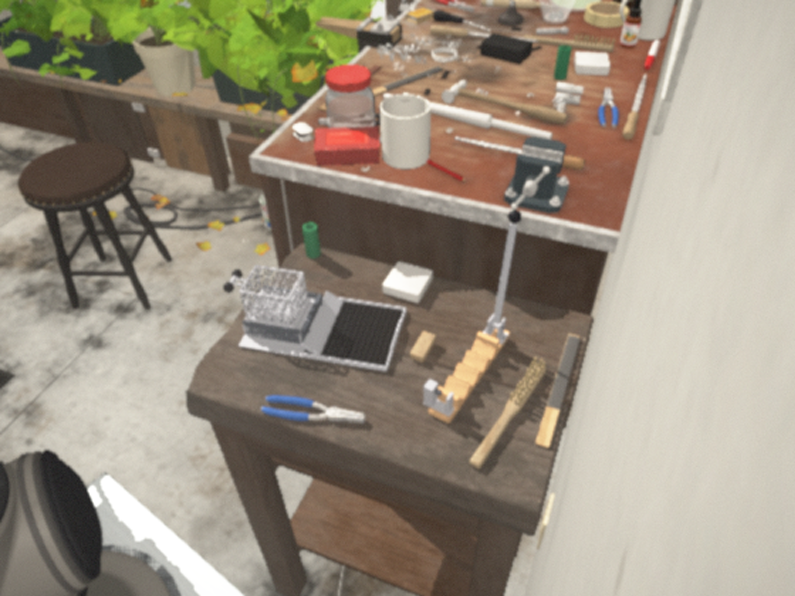

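```bash
cat > h.py <<'E'
import numpy as np, cv2
from cell import robot
def cam(n):
    if n!="wrist": c=robot.read_camera(n); return c["frame"],c["mtx"],c["R"],c["t"]
    s=robot.observe(); c=robot.read_camera(n)
    from scipy.spatial.transform import Rotation as Ro
    T=np.eye(4); T[:3,:3]=Ro.from_euler("xyz",s["tool_rot"]).as_matrix(); T[:3,3]=s["tool_pos"]
    C=np.linalg.inv(T@c["T_tool_cam"]); return c["frame"],c["mtx"],C[:3,:3],C[:3,3]
def save(n,f):
    fr,K,R,t=cam(n); np.savez(f"pics/{f}.npz",fr=fr,K=K,R=R,t=t); return fr
def load(f):
    d=np.load(f"pics/{f}.npz"); return d["K"],d["R"],d["t"]
def crop(f,x0,y0,x1,y1,k):
    im=np.load(f"pics/{f}.npz")["fr"][y0:y1,x0:x1]; return cv2.resize(im,None,fx=k,fy=k,interpolation=cv2.INTER_CUBIC)
def proj(f,X):
    K,R,t=load(f); c=np.atleast_2d(X)@R.T+t; p=c@K.T; return p[:,:2]/p[:,2:]
def back(f,uv,z):
    K,R,t=load(f); d=R.T@np.linalg.solve(K,[uv[0],uv[1],1]); o=-R.T@t; return o+d*(z-o[2])/d[2]
E
python3 - <<'E'
from h import *
save("top","t1");save("scene","s1")
cv2.imwrite("pics/t1c.png",crop("t1",170,130,370,280,4));cv2.imwrite("pics/s1c.png",crop("s1",155,145,363,300,3.8))
E
```

```text
(no output)
```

View pics/t1c.png

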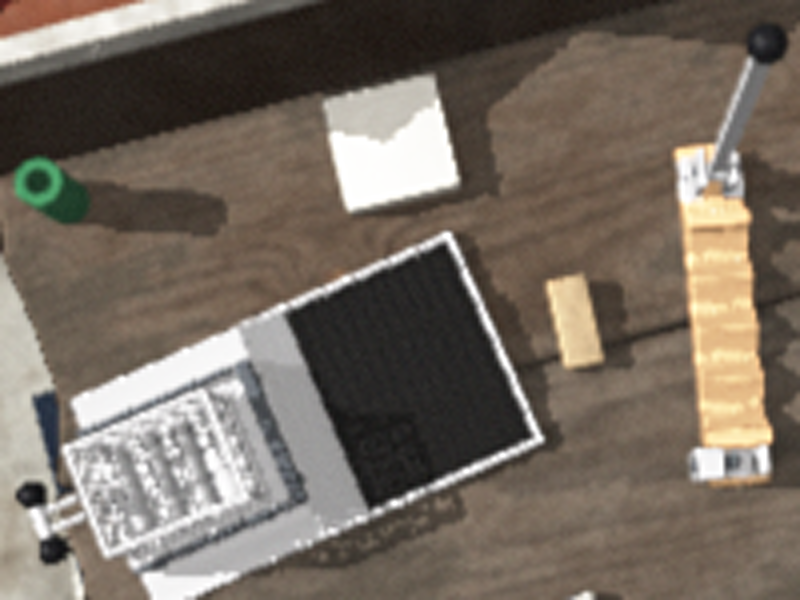

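View pics/s1c.png

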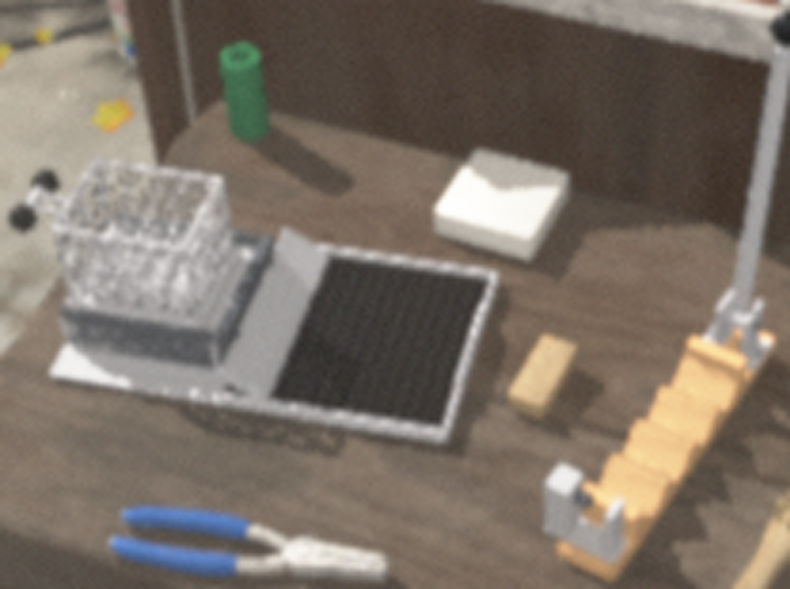

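```bash
python3 - <<'E'
from h import *
T=lambda u,v,z: back("t1",(170+(u-1.5)/4,130+(v-1.5)/4),z)
S=lambda u,v,z: back("s1",(155+(u-1.4)/3.8,145+(v-1.4)/3.8),z)
p=lambda n,a: print(n,(a*1000).round(1))
a=T(449,234,.009);b=T(543,438,.009);p("trayL",a);p("trayR",b);d=a-b;print(np.linalg.norm(d),"yaw",np.arctan2(d[1],d[0])-np.pi/2)
c=T(290,315,.007);e=T(372,508,.007);p("matL",c);p("matR",e)
d=c-e;print(np.linalg.norm(d),np.arctan2(d[1],d[0])-np.pi/2)
for n,q in dict(trayL=(495,271),trayR=(444,437)).items(): p("s"+n,S(*q,.009))
for q in [(332,257),(275,398)]: p("smat",S(*q,.007))
p("ballL",T(32,494,.075));p("ballR",T(51,550,.075))
p("sballL",S(45,183,.075));p("sballR",S(23,215,.075))
for q in [(677,152),(708,147),(770,482),(701,486)]: p("rack0",T(*q,.01))
for q in [(683,203),(749,210),(770,438),(703,447)]: p("rack31",T(*q,.031))
for q in [(690,478),(770,478),(690,450),(772,446)]: p("catch",T(*q,.03))
E
```

```text
trayL [609.7  17.1   9. ]
trayR [495.8 -35.1   9. ]
0.12532506397149454 yaw -1.1406037009976628
matL [564.3 105.9   7. ]
matR [457.2  59.1   7. ]
0.11689077093917782 -1.1585987481424282
strayL [611.   21.8   9. ]
strayR [492.1 -32.5   9. ]
smat [564.4 109.9   7. ]
smat [459.9  61.9   7. ]
ballL [463.8 228.5  75. ]
ballR [435.4 217.8  75. ]
sballL [463.6 233.3  75. ]
sballR [437.6 223.   75. ]
rack0 [ 656.  -110.5   10. ]
rack0 [ 658.8 -127.9   10. ]
rack0 [ 471.9 -159.2   10. ]
rack0 [ 469.7 -121.5   10. ]
rack31 [ 623.  -111.2   31. ]
rack31 [ 619.1 -147.    31. ]
rack31 [ 495.1 -156.3   31. ]
rack31 [ 490.2 -120.4   31. ]
catch [ 473.6 -113.3   30. ]
catch [ 473.7 -156.1   30. ]
catch [ 488.6 -113.5   30. ]
catch [ 490.8 -157.4   30. ]
```

```bash
cat >> h.py <<'E'
XD=np.array([.41,-.912]);YD=np.array([.912,.41]);ORG=np.array([.497,.115])
def st(x,y): return ORG+(x*XD+y*YD)/1000   # station mm -> world m
def plan(xyz,yaw,n,start=None,startyaw=None):
    s=robot.observe(); p=np.array(s["tool_pos"] if start is None else start); w=s["tool_rot"][2] if startyaw is None else startyaw
    dy=(yaw-w+np.pi)%(2*np.pi)-np.pi; d=(np.array(xyz)-p)*1000/n
    for i in range(n):
        c,si=np.cos(w),np.sin(w); print([round(float(v),1) for v in (c*d[0]+si*d[1], si*d[0]-c*d[1], -d[2])],round(-dy/n,3)); w+=dy/n
E
python3 - <<'E'
from h import *
plan([.45,.225,.17],1.993,8)
E
```

```text
[-47.4, -24.2, 7.1] 0.112
[-49.8, -18.8, 7.1] 0.112
[-51.5, -13.1, 7.1] 0.112
[-52.7, -7.3, 7.1] 0.112
[-53.2, -1.4, 7.1] 0.112
[-53.0, 4.6, 7.1] 0.112
[-52.1, 10.4, 7.1] 0.112
[-50.7, 16.2, 7.1] 0.112
```

>>> {"name": "apply_moves", "arguments": {
  "rows": [
    {"xyz": [-47,-24,7],"turn": 0.112},
    {"xyz": [-50,-19,7],"turn": 0.112},
    {"xyz": [-51.5,-13,7],"turn": 0.112},
    {"xyz": [-52.5,-7,7],"turn": 0.112},
    {"xyz": [-53,-1.5,7],"turn": 0.112},
    {"xyz": [-53,4.5,7],"turn": 0.112},
    {"xyz": [-52,10.5,7],"turn": 0.112},
    {"xyz": [-50.5,16,7],"turn": 0.112},
    {"xyz": [0,0,0],"turn": 0},
    {"xyz": [0,0,0],"turn": 0}
  ],
  "gripper": 1,
  "newtons": 8
}}

```text
time: 1.5
tool_pos: [0.4487, 0.2255, 0.1705]
tool_rot: [-3.141, -0.001, 1.991]
contact_force: [-0.2, -0.2, 1.5]
opening: 0.0918
```

```bash
python3 - <<'E'
from h import *
s=robot.observe();print(s["tool_pos"],s["tool_rot"])
cv2.imwrite("pics/w1.png",cv2.resize(save("wrist","w1"),None,fx=1.42,fy=1.42,interpolation=cv2.INTER_CUBIC))
E
```

```text
[0.44870056 0.22553427 0.1705408 ] [-3.14081211e+00 -5.13693398e-04  1.99091158e+00]
```

View pics/w1.png

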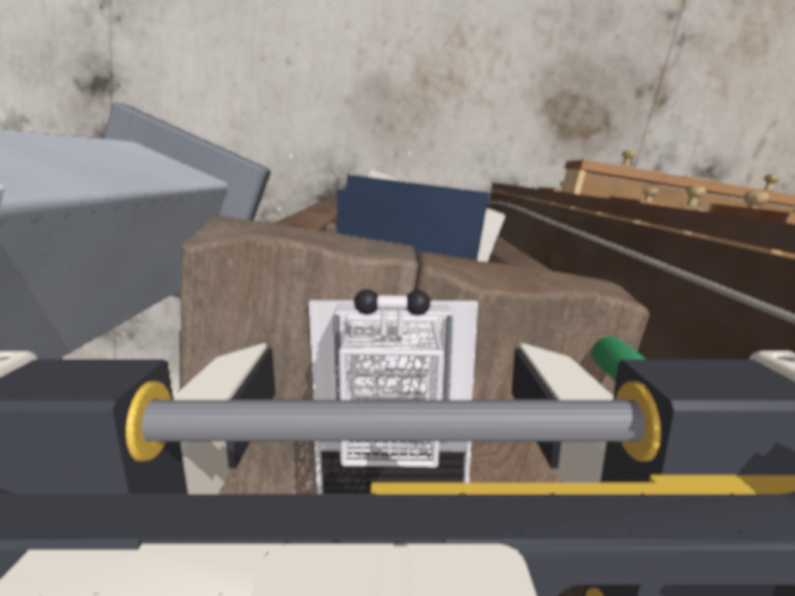

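```bash
python3 - <<'E'
from h import *
W=lambda u,v,z: back("w1",(u/1.42,v/1.42),z)
def p(n,a):
    r=a[:2]-ORG; print(n,(a*1000).round(1),"st",(r@XD*1000).round(1),(r@YD*1000).round(1))
p("bR",W(367,301,.075));p("bL",W(418,301,.075))
p("baseR",W(311,301,.002));p("baseL",W(477,301,.002))
p("matL",W(468,453,.005));p("matR",W(321,453,.005))
for q in [(343,348),(441,348),(342,466),(438,466)]: p("rim",W(*q,.087))
p("guideR",W(338,316,.033));p("guideL",W(449,317,.033))
E
```

```text
bR [434.9 219.1  75. ] st -120.5 -14.0
bL [462.4 231.4  75. ] st -120.4 16.1
baseR [400.7 180.2   2. ] st -98.9 -61.1
baseL [516.  231.6   2. ] st -98.6 65.2
matL [568.5 111.    5. ] st 32.9 63.6
matR [456.4  60.9   5. ] st 32.7 -59.2
rim [432.5 190.8  87. ] st -95.6 -27.7
rim [484.5 214.   87. ] st -95.5 29.2
rim [462.3 116.6  87. ] st -15.7 -31.0
rim [517.5 141.2  87. ] st -15.5 29.4
guideR [423.5 188.5  33. ] st -97.2 -36.9
guideL [494.2 219.3  33. ] st -96.2 40.2
```

>>> {"name": "apply_moves", "arguments": {
  "rows": [
    {"xyz": [0,0,50],"turn": 0},
    {"xyz": [0,0,50],"turn": 0},
    {"xyz": [0,0,10],"turn": 0},
    {"xyz": [0,0,0],"turn": 0}
  ]
}}

```text
time: 2.05
tool_pos: [0.4491, 0.2263, 0.0614]
tool_rot: [3.141, -0.0, 1.992]
contact_force: [0.2, -0.0, 1.4]
opening: 0.0914
```

>>> {"name": "apply_moves", "arguments": {
  "rows": [
    {"xyz": [0,0,0],"turn": 0},
    {"xyz": [0,0,0],"turn": 0},
    {"xyz": [0,0,0],"turn": 0},
    {"xyz": [0,0,0],"turn": 0},
    {"xyz": [0,0,0],"turn": 0},
    {"xyz": [0,0,0],"turn": 0}
  ],
  "gripper": 0,
  "newtons": 8
}}

```text
time: 2.8
tool_pos: [0.4491, 0.2254, 0.0608]
tool_rot: [-3.141, -0.0, 1.991]
contact_force: [-0.7, -0.8, 2.0]
opening: 0.0446
```

>>> {"name": "apply_moves", "arguments": {
  "rows": [
    {"xyz": [-4,0,0],"turn": 0},
    {"xyz": [-4,0,0],"turn": 0},
    {"xyz": [0,0,0],"turn": 0}
  ]
}}

```text
time: 3.18
tool_pos: [0.4526, 0.2179, 0.0608]
tool_rot: [3.141, -0.0, 1.99]
contact_force: [-1.2, 1.1, 1.8]
opening: 0.0451
```

>>> {"name": "apply_moves", "arguments": {
  "rows": [
    {"xyz": [-1.5,0,0],"turn": 0},
    {"xyz": [-1.5,0,0],"turn": 0},
    {"xyz": [0,0,0],"turn": 0}
  ]
}}

```text
time: 3.55
tool_pos: [0.4522, 0.2163, 0.0606]
tool_rot: [-3.14, -0.002, 1.99]
contact_force: [-6.0, 6.9, 4.2]
opening: 0.0446
```

>>> {"name": "apply_moves", "arguments": {
  "rows": [
    {"xyz": [-1.5,0,0],"turn": 0},
    {"xyz": [-1.5,0,0],"turn": 0},
    {"xyz": [0,0,0],"turn": 0}
  ]
}}

```text
time: 3.92
tool_pos: [0.4531, 0.2136, 0.0605]
tool_rot: [-3.139, -0.002, 1.99]
contact_force: [-5.4, 8.1, 2.9]
opening: 0.0446
```

```bash
python3 - <<'E'
import numpy as np
H=lambda t:np.array([-104*np.cos(t)+43*np.sin(t),33+104*np.sin(t)+43*np.cos(t)])
th=np.linspace(0,2.16,21)
for a,b in zip(th,th[1:]):
    d=H(b)-H(a); print(round(b,2),[round(-d[0],1),0,round(-d[1],1)],H(b).round(0))
E
```

```text
0.11 [np.float64(-5.2), 0, np.float64(-11.0)] [-99.  87.]
0.22 [np.float64(-6.4), 0, np.float64(-10.3)] [-92.  97.]
0.32 [np.float64(-7.5), 0, np.float64(-9.6)] [-85. 107.]
0.43 [np.float64(-8.5), 0, np.float64(-8.7)] [-76. 116.]
0.54 [np.float64(-9.3), 0, np.float64(-7.8)] [-67. 123.]
0.65 [np.float64(-10.1), 0, np.float64(-6.7)] [-57. 130.]
0.76 [np.float64(-10.8), 0, np.float64(-5.6)] [-46. 136.]
0.86 [np.float64(-11.3), 0, np.float64(-4.4)] [-35. 140.]
0.97 [np.float64(-11.7), 0, np.float64(-3.1)] [-23. 143.]
1.08 [np.float64(-12.0), 0, np.float64(-1.8)] [-11. 145.]
1.19 [np.float64(-12.1), 0, np.float64(-0.5)] [  1. 146.]
1.3 [np.float64(-12.1), 0, np.float64(0.8)] [ 13. 145.]
1.4 [np.float64(-12.0), 0, np.float64(2.1)] [ 25. 143.]
1.51 [np.float64(-11.7), 0, np.float64(3.3)] [ 37. 139.]
1.62 [np.float64(-11.2), 0, np.float64(4.6)] [ 48. 135.]
1.73 [np.float64(-10.7), 0, np.float64(5.8)] [ 59. 129.]
1.84 [np.float64(-10.0), 0, np.float64(6.9)] [ 69. 122.]
1.94 [np.float64(-9.2), 0, np.float64(7.9)] [ 78. 114.]
2.05 [np.float64(-8.3), 0, np.float64(8.9)] [ 86. 105.]
2.16 [np.float64(-7.3), 0, np.float64(9.7)] [94. 96.]
```

>>> {"name": "apply_moves", "arguments": {
  "rows": [
    {"xyz": [-2,0,-11],"turn": 0},
    {"xyz": [-6.5,0,-10.5],"turn": 0},
    {"xyz": [-7.5,0,-9.5],"turn": 0},
    {"xyz": [-8.5,0,-8.5],"turn": 0},
    {"xyz": [-9.5,0,-8],"turn": 0},
    {"xyz": [-10,0,-6.5],"turn": 0},
    {"xyz": [0,0,0],"turn": 0}
  ]
}}

```text
time: 4.8
tool_pos: [0.4734, 0.1719, 0.1152]
tool_rot: [3.141, 0.0, 1.99]
contact_force: [-1.0, 1.1, -1.3]
opening: 0.0449
```

```bash
python3 - <<'E'
from h import *
save("scene","s2");cv2.imwrite("pics/s2.png",crop("s2",140,110,340,270,3))
E
```

```text
(no output)
```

View pics/s2.png

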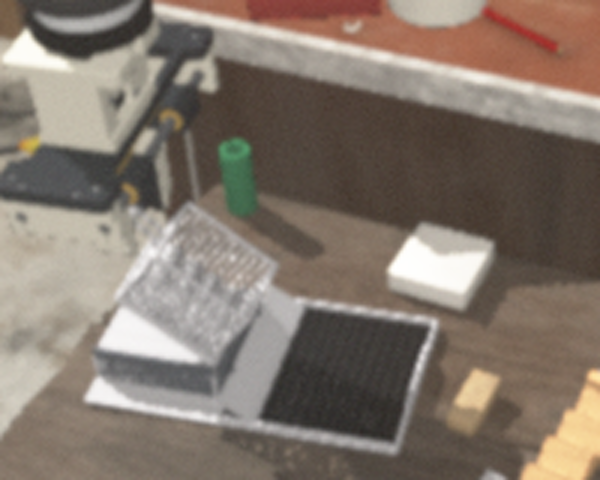

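The basket is tilting about the stop as planned (around 0.6 rad), the handle still in the grip. Continuing.

>>> {"name": "apply_moves", "arguments": {
  "rows": [
    {"xyz": [-11,0,-5.5],"turn": 0},
    {"xyz": [-11.5,0,-4.5],"turn": 0},
    {"xyz": [-11.5,0,-3],"turn": 0},
    {"xyz": [-12,0,-2],"turn": 0},
    {"xyz": [-12,0,-0.5],"turn": 0},
    {"xyz": [-12,0,1],"turn": 0},
    {"xyz": [-12,0,2],"turn": 0},
    {"xyz": [-11.5,0,3.5],"turn": 0},
    {"xyz": [0,0,0],"turn": 0}
  ]
}}

```text
time: 5.98
tool_pos: [0.5121, 0.0854, 0.1244]
tool_rot: [3.14, 0.002, 1.99]
contact_force: [-1.8, -2.8, 7.1]
opening: 0.0449
```

>>> {"name": "apply_moves", "arguments": {
  "rows": [
    {"xyz": [-11,0,4.5],"turn": 0},
    {"xyz": [-10.5,0,6],"turn": 0},
    {"xyz": [-10,0,7],"turn": 0},
    {"xyz": [-9,0,8],"turn": 0},
    {"xyz": [-8.5,0,9],"turn": 0},
    {"xyz": [-7,0,9],"turn": 0},
    {"xyz": [0,0,0],"turn": 0},
    {"xyz": [0,0,0],"turn": 0}
  ]
}}

```text
time: 6.98
tool_pos: [0.5352, 0.0342, 0.0807]
tool_rot: [3.14, 0.003, 1.991]
contact_force: [0.5, -5.7, 3.4]
opening: 0.0444
```

```bash
python3 - <<'E'
from h import *
save("scene","s3");save("top","t3");cv2.imwrite("pics/s3.png",np.hstack([crop("s3",170,130,310,270,2.85),crop("t3",210,170,350,310,2.85)]))
E
```

```text
(no output)
```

View pics/s3.png

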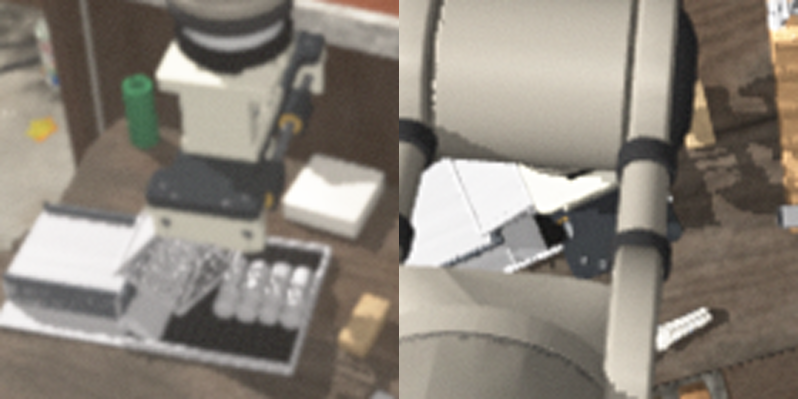

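```bash
python3 - <<'E'
from h import *
for q in [(227,305),(254,308),(273,310),(290,312)]:
    a=back("s3",(170+q[0]/2.85,130+q[1]/2.85),.0135); r=a[:2]-ORG; print((r@XD*1000).round(1),(r@YD*1000).round(1))
E
```

```text
72.6 -17.1
93.3 -15.9
107.9 -14.9
120.9 -14.3
```

>>> {"name": "apply_moves", "arguments": {
  "rows": [
    {"xyz": [0,0,0],"turn": 0},
    {"xyz": [0,0,0],"turn": 0},
    {"xyz": [0,0,0],"turn": 0}
  ]
}}

```text
time: 7.45
tool_pos: [0.5352, 0.0343, 0.0809]
tool_rot: [3.14, 0.003, 1.991]
contact_force: [0.1, -5.4, 3.3]
opening: 0.0452
```

>>> {"name": "apply_moves", "arguments": {
  "rows": [
    {"xyz": [7,0,-9],"turn": 0},
    {"xyz": [8.5,0,-9],"turn": 0},
    {"xyz": [9,0,-8],"turn": 0},
    {"xyz": [10,0,-7],"turn": 0},
    {"xyz": [10.5,0,-6],"turn": 0},
    {"xyz": [11,0,-4.5],"turn": 0},
    {"xyz": [11.5,0,-3.5],"turn": 0},
    {"xyz": [12,0,-2],"turn": 0},
    {"xyz": [12,0,-1],"turn": 0},
    {"xyz": [12,0,0.5],"turn": 0}
  ]
}}

```text
time: 8.7
tool_pos: [0.4913, 0.1313, 0.1298]
tool_rot: [3.141, 0.0, 1.991]
contact_force: [0.3, 0.1, 0.7]
opening: 0.0447
```

>>> {"name": "apply_moves", "arguments": {
  "rows": [
    {"xyz": [12,0,2],"turn": 0},
    {"xyz": [11.5,0,3],"turn": 0},
    {"xyz": [11.5,0,4.5],"turn": 0},
    {"xyz": [11,0,5.5],"turn": 0},
    {"xyz": [10,0,6.5],"turn": 0},
    {"xyz": [9.5,0,8],"turn": 0},
    {"xyz": [8.5,0,8.5],"turn": 0},
    {"xyz": [7.5,0,9.5],"turn": 0},
    {"xyz": [7,0,9.5],"turn": 0},
    {"xyz": [0,0,0],"turn": 0}
  ]
}}

```text
time: 9.95
tool_pos: [0.4547, 0.2114, 0.0716]
tool_rot: [-3.14, -0.0, 1.991]
contact_force: [-0.6, 2.4, 1.7]
opening: 0.045
```

```bash
python3 - <<'E'
from h import *
save("scene","s4");cv2.imwrite("pics/s4.png",crop("s4",150,120,330,260,4))
E
```

```text
(no output)
```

View pics/s4.png

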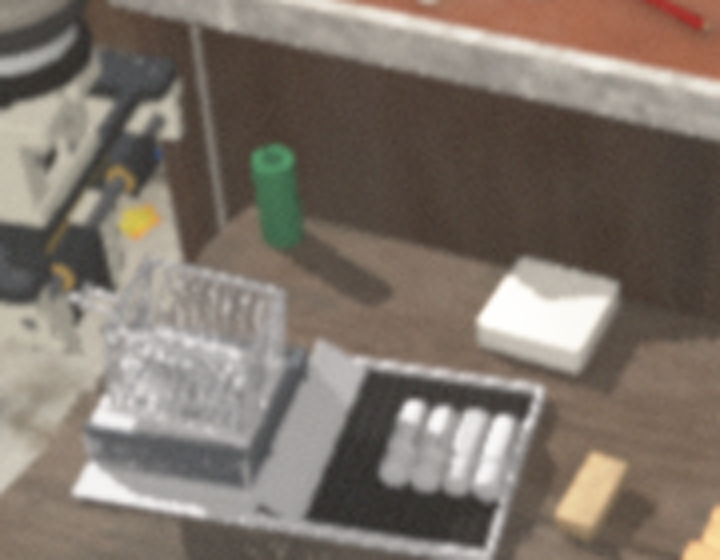

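>>> {"name": "apply_moves", "arguments": {
  "rows": [
    {"xyz": [3,0,5],"turn": 0},
    {"xyz": [2,0,5],"turn": 0},
    {"xyz": [1,0,2],"turn": 0},
    {"xyz": [0,0,0],"turn": 0}
  ]
}}

```text
time: 10.5
tool_pos: [0.4529, 0.2169, 0.0606]
tool_rot: [-3.141, -0.0, 1.991]
contact_force: [-3.5, 3.1, 1.2]
opening: 0.0449
```

>>> {"name": "apply_moves", "arguments": {
  "rows": [
    {"xyz": [0,0,0],"turn": 0},
    {"xyz": [0,0,0],"turn": 0},
    {"xyz": [0,0,0],"turn": 0},
    {"xyz": [0,0,0],"turn": 0},
    {"xyz": [0,0,-60],"turn": 0},
    {"xyz": [0,0,-60],"turn": 0},
    {"xyz": [-50,0,0],"turn": 0},
    {"xyz": [-60,0,0],"turn": 0},
    {"xyz": [0,0,0],"turn": 0}
  ],
  "gripper": 1
}}

```text
time: 11.62
tool_pos: [0.4993, 0.1131, 0.1808]
tool_rot: [3.141, 0.001, 1.986]
contact_force: [-0.1, 0.2, -0.4]
opening: 0.092
```

```bash
python3 - <<'E'
from h import *
s=robot.observe();print(s["tool_pos"],s["tool_rot"])
im=cv2.resize(save("wrist","w5"),None,fx=1.42,fy=1.42,interpolation=cv2.INTER_CUBIC)
save("scene","s5"); k=crop("s5",150,130,350,250,1.98)
cv2.imwrite("pics/w5.png",np.vstack([im[:360],np.hstack([k,np.zeros((k.shape[0],im.shape[1]-k.shape[1],3),np.uint8)])]))
E
```

```text
[0.49929762 0.11307477 0.18082591] [3.14089903e+00 1.09001567e-03 1.98576715e+00]
```

View pics/w5.png

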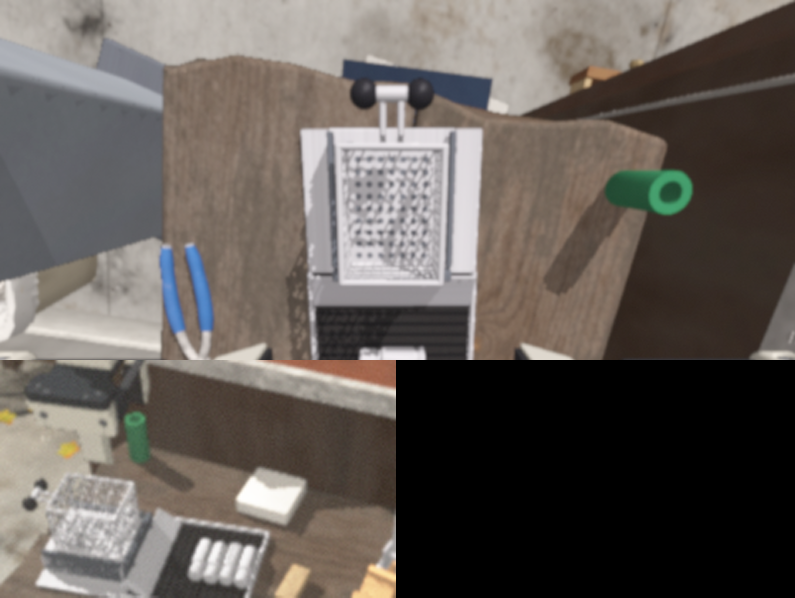

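>>> {"name": "apply_moves", "arguments": {
  "rows": [
    {"xyz": [-50,0,0],"turn": 0},
    {"xyz": [-50,0,0],"turn": 0},
    {"xyz": [-50,0,0],"turn": 0},
    {"xyz": [0,0,0],"turn": 0},
    {"xyz": [0,0,0],"turn": 0}
  ],
  "gripper": 0.72
}}

```text
time: 12.35
tool_pos: [0.5585, -0.019, 0.1804]
tool_rot: [-3.141, -0.001, 1.992]
contact_force: [-0.0, 1.3, 0.2]
opening: 0.0667
```

```bash
python3 - <<'E'
from h import *
s=robot.observe();print(s["tool_pos"],s["tool_rot"],s["opening"])
im=save("wrist","w6");cv2.imwrite("pics/w6.png",crop("w6",170,60,370,210,4))
E
```

```text
[ 0.55846514 -0.01903615  0.18037642] [-3.14091377e+00 -1.27942736e-03  1.99186937e+00] 0.0666508490017387
```

View pics/w6.png

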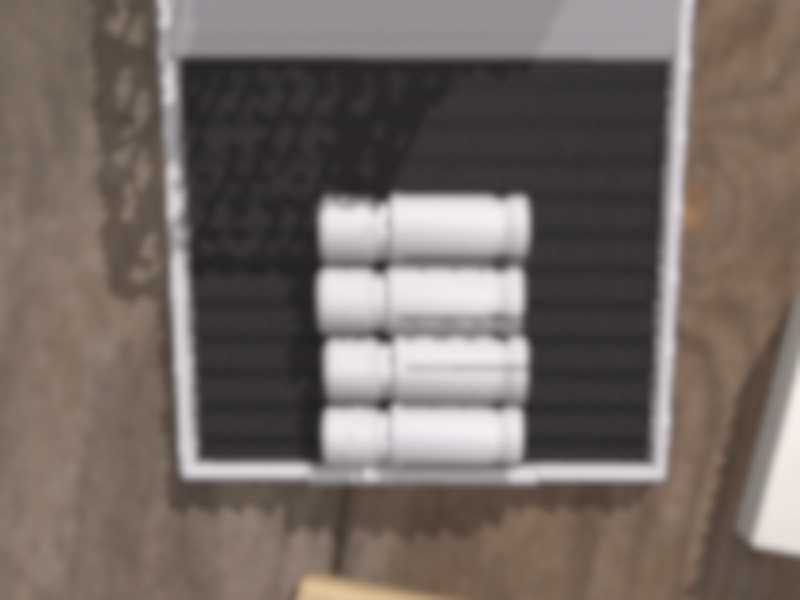

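```bash
python3 - <<'E'
from h import *
for l,r,a,b in [(318,530,193,264),(317,525,267,334),(322,530,337,403),(320,525,405,466)]:
    q=((l+r)/2,(a+b)/2); f=lambda u,v,z=.0145: back("w6",(170+(u-1.5)/4,60+(v-1.5)/4),z)
    c=f(*q); L=np.linalg.norm(f(l,q[1])-f(r,q[1])); g=c[:2]-ORG; print((c*1000).round(1),"len",(L*1000).round(1),"st",(g@XD*1000).round(1),(g@YD*1000).round(1))
for q in [(193,463),(655,463)]:
    c=f(*q,.009); g=c[:2]-ORG; print("end",(g@XD*1000).round(1),(g@YD*1000).round(1))
E
```

```text
[526.1  50.8  14.5] len 52.3 st 70.5 0.2
[532.5  34.7  14.5] len 52.1 st 87.8 -0.6
[540.6  19.5  14.5] len 52.8 st 105.0 0.6
[546.6   3.9  14.5] len 52.8 st 121.7 -0.3
end 129.7 -60.9
end 129.9 60.9
```

```bash
python3 - <<'E'
from h import *
plan([.58,-.13,.31],3.21,8)
E
```

```text
[-13.8, -3.2, -16.2] -0.152
[-13.1, -5.3, -16.2] -0.152
[-12.2, -7.2, -16.2] -0.152
[-11.0, -9.0, -16.2] -0.152
[-9.5, -10.5, -16.2] -0.152
[-7.8, -11.8, -16.2] -0.152
[-5.9, -12.9, -16.2] -0.152
[-3.9, -13.6, -16.2] -0.152
```

>>> {"name": "apply_moves", "arguments": {
  "rows": [
    {"xyz": [-14,-3,-16],"turn": -0.152},
    {"xyz": [-13,-5.5,-16],"turn": -0.152},
    {"xyz": [-12,-7,-16],"turn": -0.152},
    {"xyz": [-11,-9,-16],"turn": -0.152},
    {"xyz": [-9.5,-10.5,-16],"turn": -0.152},
    {"xyz": [-8,-12,-16],"turn": -0.152},
    {"xyz": [-6,-13,-16],"turn": -0.152},
    {"xyz": [-4,-13.5,-16],"turn": -0.152},
    {"xyz": [0,0,0],"turn": 0}
  ]
}}

```text
time: 13.52
tool_pos: [0.5813, -0.1311, 0.3097]
tool_rot: [-3.141, 0.002, -3.077]
contact_force: [0.7, 0.2, -0.2]
opening: 0.0661
```

```bash
python3 - <<'E'
from h import *
s=robot.observe();print(s["tool_pos"],s["tool_rot"],s["opening"])
save("wrist","w7");cv2.imwrite("pics/w7.png",crop("w7",180,80,380,245,3.6))
E
```

```text
[ 0.58134611 -0.1310613   0.30973157] [-3.14094266e+00  2.16967771e-03 -3.07675409e+00] 0.06607396063448662
```

View pics/w7.png

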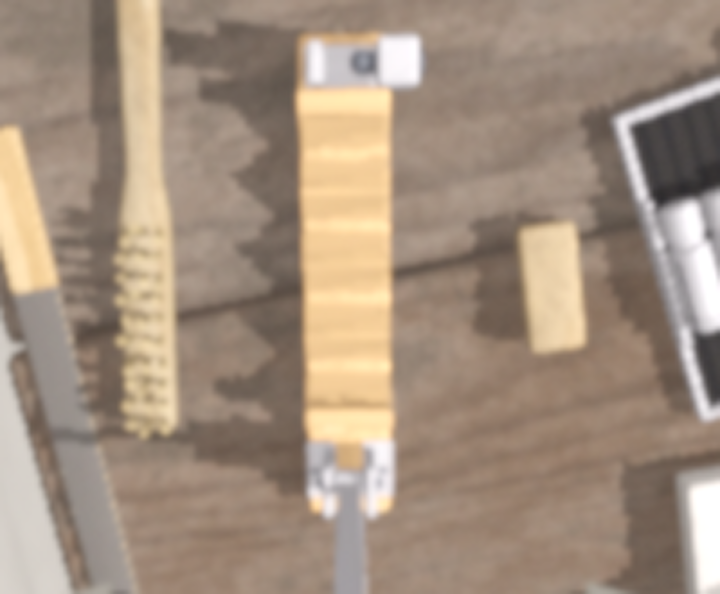

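```bash
python3 - <<'E'
from h import *
f=lambda u,v,z: (back("w7",(180+(u-1.3)/3.6,80+(v-1.3)/3.6),z)*1000).round(1)
print("housing c",f(401,61,.049),"ext",f(380,36,.049),f(422,86,.049))
print("hinge cheeks",f(350,480,.044))
for v in (88,115,155,190,225,262,297,331,367,402,412,440): print(v,f(298+7*(v-88)/350,v,.023),f(391,v,.023))
print("base end",f(298,40,.010))
np.save("pics/x.npy",0)
im=cv2.cvtColor(np.load("pics/w7.npz")["fr"],cv2.COLOR_BGR2GRAY)
print([(r,int(im[r,272:284].mean())) for r in range(98,206)])
E
```

```text
housing c [ 480.1 -118.9   49. ] ext [ 472.4 -126.7   49. ] [ 487.8 -110.9   49. ]
hinge cheeks [ 634.7 -126.6   44. ]
88 [ 490.3 -155.3   23. ] [ 488.1 -120.8   23. ]
115 [ 499.9 -154.6   23. ] [ 497.7 -120.1   23. ]
155 [ 514.3 -153.5   23. ] [ 512.1 -119.    23. ]
190 [ 527.1 -152.6   23. ] [ 524.9 -118.    23. ]
225 [ 540.2 -151.7   23. ] [ 537.9 -117.1   23. ]
262 [ 554.2 -150.6   23. ] [ 552. -116.   23.]
297 [ 567.7 -149.7   23. ] [ 565.5 -115.    23. ]
331 [ 581.  -148.7   23. ] [ 578.8 -114.    23. ]
367 [ 595.4 -147.6   23. ] [ 593.2 -112.9   23. ]
402 [ 609.6 -146.6   23. ] [ 607.4 -111.9   23. ]
412 [ 613.7 -146.3   23. ] [ 611.5 -111.6   23. ]
440 [ 625.3 -145.5   23. ] [ 623.1 -110.7   23. ]
base end [ 472.7 -156.8   10. ]
[(98, 160), (99, 164), (100, 177), (101, 191), (102, 198), (103, 201), (104, 211), (105, 225), (106, 232), (107, 235), (108, 234), (109, 231), (110, 226), (111, 216), (112, 205), (113, 204), (114, 204), (115, 203), (116, 205), (117, 207), (118, 210), (119, 213), (120, 218), (121, 225), (122, 230), (123, 229), (124, 223), (125, 216), (126, 212), (127, 
[... 241 characters left out ...]
11), (148, 210), (149, 209), (150, 209), (151, 211), (152, 213), (153, 214), (154, 211), (155, 207), (156, 204), (157, 205), (158, 207), (159, 212), (160, 218), (161, 226), (162, 231), (163, 229), (164, 223), (165, 216), (166, 212), (167, 211), (168, 210), (169, 209), (170, 209), (171, 212), (172, 216), (173, 217), (174, 211), (175, 206), (176, 205), (177, 206), (178, 211), (179, 220), (180, 228), (181, 231), (182, 229), (183, 222), (184, 216), (185, 213), (186, 211), (187, 210), (188, 208), (189, 205), (190, 198), (191, 185), (192, 178), (193, 198), (194, 223), (195, 232), (196, 233), (197, 232), (198, 231), (199, 232), (200, 233), (201, 230), (202, 223), (203, 205), (204, 189), (205, 180)]
```

```bash
python3 - <<'E'
from h import *
plan([.5249,.0535,.05],1.993,8)
print("to g3");plan([.5918,-.1306,.09],3.215,8,[.5249,.0535,.09],1.993)
E
```

```text
[5.5, 23.4, 32.3] 0.151
[9.0, 22.3, 32.3] 0.151
[12.3, 20.7, 32.3] 0.151
[15.2, 18.6, 32.3] 0.151
[17.9, 16.1, 32.3] 0.151
[20.1, 13.2, 32.3] 0.151
[21.9, 10.0, 32.3] 0.151
[23.1, 6.6, 32.3] 0.151
to g3
[-24.4, -1.8, -0.0] -0.153
[-23.9, -5.5, -0.0] -0.153
[-22.7, -9.1, -0.0] -0.153
[-21.1, -12.4, -0.0] -0.153
[-19.0, -15.5, -0.0] -0.153
[-16.4, -18.2, -0.0] -0.153
[-13.4, -20.5, -0.0] -0.153
[-10.2, -22.3, -0.0] -0.153
```

>>> {"name": "apply_moves", "arguments": {
  "rows": [
    {"xyz": [5.5,23.5,32],"turn": 0.151},
    {"xyz": [9,22.5,32],"turn": 0.151},
    {"xyz": [12.5,20.5,32],"turn": 0.151},
    {"xyz": [15,18.5,32],"turn": 0.151},
    {"xyz": [18,16,32],"turn": 0.151},
    {"xyz": [20,13,32],"turn": 0.151},
    {"xyz": [22,10,32],"turn": 0.151},
    {"xyz": [23,6.5,32],"turn": 0.151},
    {"xyz": [0,0,0],"turn": 0}
  ],
  "gripper": 0.72
}}

```text
time: 14.7
tool_pos: [0.5204, 0.054, 0.0502]
tool_rot: [-3.136, -0.004, 2.0]
contact_force: [0.7, -0.2, 0.5]
opening: 0.066
```

>>> {"name": "apply_moves", "arguments": {
  "rows": [
    {"xyz": [0,0,0],"turn": 0},
    {"xyz": [0,0,0],"turn": 0}
  ]
}}

```text
time: 14.95
tool_pos: [0.5249, 0.0511, 0.0539]
tool_rot: [3.139, 0.001, 1.999]
contact_force: [0.3, -0.2, -0.3]
opening: 0.0664
```

>>> {"name": "apply_moves", "arguments": {
  "rows": [
    {"xyz": [2,1,15],"turn": 0.006},
    {"xyz": [0,0,15],"turn": 0},
    {"xyz": [0,0,14],"turn": 0},
    {"xyz": [0,0,0],"turn": 0},
    {"xyz": [0,0,0],"turn": 0}
  ]
}}

```text
time: 15.58
tool_pos: [0.5241, 0.0538, 0.0086]
tool_rot: [-3.142, -0.0, 1.993]
contact_force: [0.0, 0.8, -0.2]
opening: 0.0663
```

>>> {"name": "apply_moves", "arguments": {
  "rows": [
    {"xyz": [0,0,0],"turn": 0},
    {"xyz": [0,0,0],"turn": 0},
    {"xyz": [0,0,0],"turn": 0},
    {"xyz": [0,0,0],"turn": 0}
  ],
  "gripper": 0,
  "newtons": 25
}}

```text
time: 16.08
tool_pos: [0.5242, 0.0538, 0.0091]
tool_rot: [3.141, 0.0, 1.993]
contact_force: [-0.2, -0.7, 2.4]
opening: 0.0496
```

>>> {"name": "apply_moves", "arguments": {
  "rows": [
    {"xyz": [0,0,-40],"turn": 0},
    {"xyz": [0,0,-41],"turn": 0},
    {"xyz": [-24.5,-2,0],"turn": -0.153},
    {"xyz": [-24,-5.5,0],"turn": -0.153},
    {"xyz": [-22.5,-9,0],"turn": -0.153},
    {"xyz": [-21,-12.5,0],"turn": -0.153},
    {"xyz": [-19,-15.5,0],"turn": -0.153},
    {"xyz": [-16.5,-18,0],"turn": -0.153},
    {"xyz": [-13.5,-20.5,0],"turn": -0.153},
    {"xyz": [-10,-22.5,0],"turn": -0.151}
  ]
}}

```text
time: 17.32
tool_pos: [0.5907, -0.1312, 0.0894]
tool_rot: [3.141, -0.001, -3.063]
contact_force: [-0.3, -0.0, -0.8]
opening: 0.0498
```

>>> {"name": "apply_moves", "arguments": {
  "rows": [
    {"xyz": [0,0,0],"turn": 0},
    {"xyz": [0,0,0],"turn": 0}
  ]
}}

```text
time: 17.58
tool_pos: [0.5902, -0.1298, 0.0894]
tool_rot: [3.141, -0.001, -3.071]
contact_force: [0.5, 0.3, -0.9]
opening: 0.0499
```

>>> {"name": "apply_moves", "arguments": {
  "rows": [
    {"xyz": [-1.5,-1,25],"turn": -0.002},
    {"xyz": [0,0,25],"turn": 0},
    {"xyz": [0,0,15],"turn": 0},
    {"xyz": [0,0,6],"turn": 0},
    {"xyz": [0,0,0],"turn": 0},
    {"xyz": [0,0,0],"turn": 0}
  ]
}}

```text
time: 18.32
tool_pos: [0.5929, -0.1315, 0.0196]
tool_rot: [-3.141, 0.002, -3.066]
contact_force: [-0.8, -0.6, 0.1]
opening: 0.0498
```

>>> {"name": "apply_moves", "arguments": {
  "rows": [
    {"xyz": [0,0,1.5],"turn": 0},
    {"xyz": [0,0,1],"turn": 0},
    {"xyz": [0,0,0],"turn": 0}
  ]
}}

```text
time: 18.7
tool_pos: [0.5924, -0.1315, 0.0171]
tool_rot: [-3.141, 0.001, -3.066]
contact_force: [-2.4, 0.1, 5.9]
opening: 0.0494
```

```bash
python3 - <<'E'
from h import *
plan([.532,.0378,.09],1.993,8,[.592,-.1313,.09],3.216)
E
```

```text
[5.9, 21.6, -0.0] 0.153
[9.1, 20.5, -0.0] 0.153
[12.1, 18.9, -0.0] 0.153
[14.9, 16.8, -0.0] 0.153
[17.3, 14.3, -0.0] 0.153
[19.2, 11.5, -0.0] 0.153
[20.8, 8.5, -0.0] 0.153
[21.8, 5.2, -0.0] 0.153
```

>>> {"name": "apply_moves", "arguments": {
  "rows": [
    {"xyz": [0,0,0],"turn": 0},
    {"xyz": [0,0,0],"turn": 0},
    {"xyz": [0,0,0],"turn": 0},
    {"xyz": [0,0,-25],"turn": 0},
    {"xyz": [0,0,-48],"turn": 0},
    {"xyz": [0,0,0],"turn": 0}
  ],
  "gripper": 0.68
}}

```text
time: 19.45
tool_pos: [0.5947, -0.1322, 0.0931]
tool_rot: [-3.138, 0.007, -3.066]
contact_force: [-0.4, 1.0, -1.2]
opening: 0.0626
```

>>> {"name": "apply_moves", "arguments": {
  "rows": [
    {"xyz": [6,21.5,0],"turn": 0.153},
    {"xyz": [9,20.5,0],"turn": 0.153},
    {"xyz": [12,19,0],"turn": 0.153},
    {"xyz": [15,17,0],"turn": 0.153},
    {"xyz": [17.5,14.5,0],"turn": 0.153},
    {"xyz": [19,11.5,0],"turn": 0.153},
    {"xyz": [21,8.5,20],"turn": 0.153},
    {"xyz": [22,5,20],"turn": 0.153},
    {"xyz": [0,0,0],"turn": 0},
    {"xyz": [0,0,0],"turn": 0}
  ]
}}

```text
time: 20.7
tool_pos: [0.5326, 0.0378, 0.0494]
tool_rot: [3.141, 0.0, 1.995]
contact_force: [-0.1, 0.3, 0.2]
opening: 0.0623
```

```bash
python3 - <<'E'
from h import *
save("scene","s8");a=crop("s8",230,170,350,290,3.3)
save("wrist","w8");b=crop("w8",160,100,400,240,1.65);b=cv2.copyMakeBorder(b,0,a.shape[0]-b.shape[0],0,0,0)
cv2.imwrite("pics/s8.png",np.hstack([a,b]));print(a.shape,b.shape)
E
```

```text
(396, 396, 3) (396, 396, 3)
```

View pics/s8.png

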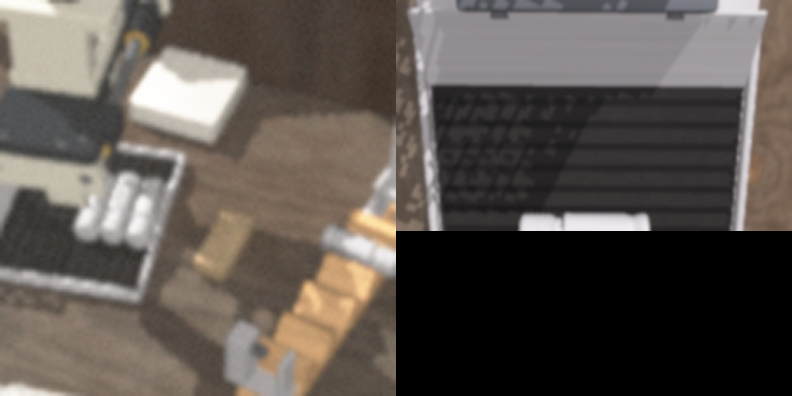

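```bash
python3 - <<'E'
from h import *
for u in (521,648):
    c=back("w8",(160+(u-396)/1.65,100+214/1.65),.0135); g=c[:2]-ORG; print((g@XD*1000).round(1),(g@YD*1000).round(1))
for q in [(112,242),(137,248),(86,240)]:
    c=back("s8",(230+q[0]/3.3,170+q[1]/3.3),.01); g=c[:2]-ORG; print((g@XD*1000).round(1),(g@YD*1000).round(1))
E
```

```text
80.0 -25.6
80.0 24.7
106.3 -25.4
123.4 -27.1
89.4 -27.2
```

>>> {"name": "apply_moves", "arguments": {
  "rows": [
    {"xyz": [0,0,15],"turn": 0},
    {"xyz": [0,0,15],"turn": 0},
    {"xyz": [0,0,10],"turn": 0},
    {"xyz": [0,0,0],"turn": 0}
  ]
}}

```text
time: 21.3
tool_pos: [0.5313, 0.0383, 0.008]
tool_rot: [-3.14, -0.001, 1.993]
contact_force: [0.1, -0.3, 1.0]
opening: 0.0626
```

```bash
python3 - <<'E'
from h import *
plan([.5633,-.1327,.09],3.215,7,[.5313,.0383,.09],1.993)
print();plan([.539,.0221,.09],1.993,7,[.5633,-.1327,.09],3.215)
E
```

```text
[-24.2, -5.8, -0.0] -0.175
[-22.8, -9.9, -0.0] -0.175
[-20.7, -13.8, -0.0] -0.175
[-18.0, -17.1, -0.0] -0.175
[-14.7, -20.0, -0.0] -0.175
[-11.0, -22.3, -0.0] -0.175
[-7.0, -23.8, -0.0] -0.175

[1.8, 22.3, -0.0] 0.175
[5.7, 21.7, -0.0] 0.175
[9.4, 20.3, -0.0] 0.175
[12.8, 18.4, -0.0] 0.175
[15.8, 15.9, -0.0] 0.175
[18.3, 12.9, -0.0] 0.175
[20.2, 9.6, -0.0] 0.175
```

>>> {"name": "apply_moves", "arguments": {
  "rows": [
    {"xyz": [0,0,0],"turn": 0},
    {"xyz": [0,0,0],"turn": 0},
    {"xyz": [0,0,0],"turn": 0},
    {"xyz": [0,0,0],"turn": 0},
    {"xyz": [0,0,-40],"turn": 0},
    {"xyz": [0,0,-41],"turn": 0}
  ],
  "gripper": 0
}}

```text
time: 22.05
tool_pos: [0.5316, 0.0383, 0.0908]
tool_rot: [-3.14, -0.001, 1.993]
contact_force: [0.5, 0.3, -0.2]
opening: 0.0497
```

>>> {"name": "apply_moves", "arguments": {
  "rows": [
    {"xyz": [-24,-6,0],"turn": -0.175},
    {"xyz": [-23,-10,0],"turn": -0.175},
    {"xyz": [-20.5,-14,0],"turn": -0.175},
    {"xyz": [-18,-17,0],"turn": -0.175},
    {"xyz": [-14.5,-20,0],"turn": -0.175},
    {"xyz": [-11,-22.5,0],"turn": -0.175},
    {"xyz": [-7,-24,0],"turn": -0.172},
    {"xyz": [0,0,20],"turn": 0},
    {"xyz": [0,0,20],"turn": 0},
    {"xyz": [0,0,0],"turn": 0}
  ]
}}

```text
time: 23.3
tool_pos: [0.5624, -0.1327, 0.0488]
tool_rot: [3.14, -0.003, -3.069]
contact_force: [0.2, -1.3, -0.9]
opening: 0.0495
```

>>> {"name": "apply_moves", "arguments": {
  "rows": [
    {"xyz": [-0.5,0,15],"turn": 0},
    {"xyz": [0,0,12],"turn": 0},
    {"xyz": [0,0,4],"turn": 0},
    {"xyz": [0,0,1.5],"turn": 0},
    {"xyz": [0,0,0],"turn": 0}
  ]
}}

```text
time: 23.92
tool_pos: [0.5642, -0.133, 0.0179]
tool_rot: [-3.141, 0.0, -3.068]
contact_force: [0.6, 1.0, -0.4]
opening: 0.0497
```

>>> {"name": "apply_moves", "arguments": {
  "rows": [
    {"xyz": [0,0,1.5],"turn": 0},
    {"xyz": [0,0,1],"turn": 0},
    {"xyz": [0,0,0],"turn": 0}
  ]
}}

```text
time: 24.3
tool_pos: [0.5641, -0.1332, 0.0167]
tool_rot: [-3.141, 0.001, -3.068]
contact_force: [-4.8, 0.1, 10.0]
opening: 0.0498
```

>>> {"name": "apply_moves", "arguments": {
  "rows": [
    {"xyz": [0,0,0],"turn": 0},
    {"xyz": [0,0,0],"turn": 0},
    {"xyz": [0,0,0],"turn": 0},
    {"xyz": [0,0,-25],"turn": 0},
    {"xyz": [0,0,-48],"turn": 0},
    {"xyz": [0,0,0],"turn": 0}
  ],
  "gripper": 0.68
}}

```text
time: 25.05
tool_pos: [0.5664, -0.1338, 0.0917]
tool_rot: [-3.139, 0.007, -3.068]
contact_force: [0.1, -1.1, -0.2]
opening: 0.0623
```

>>> {"name": "apply_moves", "arguments": {
  "rows": [
    {"xyz": [2,22.5,0],"turn": 0.175},
    {"xyz": [5.5,21.5,0],"turn": 0.175},
    {"xyz": [9.5,20.5,0],"turn": 0.175},
    {"xyz": [13,18.5,0],"turn": 0.175},
    {"xyz": [16,16,0],"turn": 0.175},
    {"xyz": [18,13,20],"turn": 0.175},
    {"xyz": [20,9.5,20],"turn": 0.172},
    {"xyz": [0,0,0],"turn": 0},
    {"xyz": [0,0,0],"turn": 0}
  ]
}}

```text
time: 26.18
tool_pos: [0.5402, 0.0216, 0.0482]
tool_rot: [3.142, 0.0, 1.996]
contact_force: [-0.5, -0.4, 0.9]
opening: 0.0622
```

>>> {"name": "apply_moves", "arguments": {
  "rows": [
    {"xyz": [0.5,-0.5,15],"turn": 0},
    {"xyz": [0,0,15],"turn": 0},
    {"xyz": [0,0,9],"turn": 0},
    {"xyz": [0,0,0],"turn": 0}
  ]
}}

```text
time: 26.68
tool_pos: [0.5386, 0.0222, 0.0081]
tool_rot: [-3.14, -0.001, 1.993]
contact_force: [0.5, 0.4, -0.2]
opening: 0.0625
```

>>> {"name": "apply_moves", "arguments": {
  "rows": [
    {"xyz": [0,0,0],"turn": 0},
    {"xyz": [0,0,0],"turn": 0},
    {"xyz": [0,0,0],"turn": 0},
    {"xyz": [0,0,0],"turn": 0},
    {"xyz": [0,0,-40],"turn": 0},
    {"xyz": [0,0,-41],"turn": 0},
    {"xyz": [0,0,0],"turn": 0}
  ],
  "gripper": 0
}}

```text
time: 27.55
tool_pos: [0.5413, 0.0222, 0.0933]
tool_rot: [3.136, 0.003, 1.993]
contact_force: [-0.8, 0.2, -0.8]
opening: 0.0497
```

```bash
python3 - <<'E'
from h import *
s=robot.observe();print(s["tool_pos"],s["tool_rot"][2])
plan([.5345,-.1348,.09],3.215,7)
print();plan([.546,.0064,.09],1.993,7,[.5345,-.1348,.09],3.215)
E
```

```text
[0.54126399 0.0222224  0.09329878] 1.9929245158122344
[-20.1, -10.1, 0.5] -0.175
[-18.0, -13.4, 0.5] -0.175
[-15.4, -16.3, 0.5] -0.175
[-12.3, -18.8, 0.5] -0.175
[-8.9, -20.6, 0.5] -0.175
[-5.2, -21.8, 0.5] -0.175
[-1.3, -22.4, 0.5] -0.175

[-3.1, 20.0, -0.0] 0.175
[0.4, 20.2, -0.0] 0.175
[3.9, 19.9, -0.0] 0.175
[7.3, 18.9, -0.0] 0.175
[10.5, 17.3, -0.0] 0.175
[13.3, 15.2, -0.0] 0.175
[15.8, 12.7, -0.0] 0.175
```

>>> {"name": "apply_moves", "arguments": {
  "rows": [
    {"xyz": [-20,-10,0.5],"turn": -0.175},
    {"xyz": [-18,-13.5,0.5],"turn": -0.175},
    {"xyz": [-15.5,-16.5,0.5],"turn": -0.175},
    {"xyz": [-12.5,-19,0.5],"turn": -0.175},
    {"xyz": [-9,-20.5,0.5],"turn": -0.175},
    {"xyz": [-5.5,-22,0.5],"turn": -0.175},
    {"xyz": [-3,-22.5,0],"turn": -0.172},
    {"xyz": [0,0,20],"turn": 0},
    {"xyz": [0,0,20],"turn": 0},
    {"xyz": [0,0,0],"turn": 0}
  ]
}}

```text
time: 28.8
tool_pos: [0.5329, -0.1349, 0.0449]
tool_rot: [3.139, -0.005, -3.069]
contact_force: [-0.7, -0.7, -0.5]
opening: 0.0493
```

>>> {"name": "apply_moves", "arguments": {
  "rows": [
    {"xyz": [0,0,12],"turn": 0},
    {"xyz": [0,0,10],"turn": 0},
    {"xyz": [0,0,0],"turn": 0},
    {"xyz": [0,0,0],"turn": 0}
  ]
}}

```text
time: 29.3
tool_pos: [0.5348, -0.1355, 0.0254]
tool_rot: [-3.142, 0.0, -3.068]
contact_force: [-1.2, -0.5, -0.6]
opening: 0.0495
```

>>> {"name": "apply_moves", "arguments": {
  "rows": [
    {"xyz": [0,0.5,4],"turn": 0},
    {"xyz": [0,0,3],"turn": 0},
    {"xyz": [0,0,2],"turn": 0},
    {"xyz": [0,0,0],"turn": 0}
  ]
}}

```text
time: 29.8
tool_pos: [0.5362, -0.1353, 0.017]
tool_rot: [-3.14, 0.004, -3.068]
contact_force: [3.7, -0.5, 2.8]
opening: 0.0496
```

>>> {"name": "apply_moves", "arguments": {
  "rows": [
    {"xyz": [0,0,0],"turn": 0},
    {"xyz": [0,0,0],"turn": 0},
    {"xyz": [0,0,0],"turn": 0},
    {"xyz": [0,0,-25],"turn": 0},
    {"xyz": [0,0,-49],"turn": 0},
    {"xyz": [0,0,0],"turn": 0}
  ],
  "gripper": 0.68
}}

```text
time: 30.55
tool_pos: [0.5366, -0.1359, 0.0935]
tool_rot: [-3.139, 0.006, -3.068]
contact_force: [-0.7, 1.1, -0.2]
opening: 0.0622
```

>>> {"name": "apply_moves", "arguments": {
  "rows": [
    {"xyz": [-3,20,0],"turn": 0.175},
    {"xyz": [0.5,20,0],"turn": 0.175},
    {"xyz": [4,20,0],"turn": 0.175},
    {"xyz": [7.5,19,0],"turn": 0.175},
    {"xyz": [10.5,17.5,0],"turn": 0.175},
    {"xyz": [13.5,15,20],"turn": 0.175},
    {"xyz": [16,12.5,20],"turn": 0.172},
    {"xyz": [0,0,0],"turn": 0},
    {"xyz": [0,0,0],"turn": 0}
  ]
}}

```text
time: 31.68
tool_pos: [0.5453, 0.0061, 0.0501]
tool_rot: [-3.141, -0.0, 1.996]
contact_force: [-0.7, -0.4, 0.5]
opening: 0.0628
```

>>> {"name": "apply_moves", "arguments": {
  "rows": [
    {"xyz": [0,0.5,15],"turn": 0},
    {"xyz": [0,0,15],"turn": 0},
    {"xyz": [0,0,11],"turn": 0},
    {"xyz": [0,0,0],"turn": 0}
  ]
}}

```text
time: 32.17
tool_pos: [0.545, 0.0067, 0.0079]
tool_rot: [-3.14, -0.001, 1.993]
contact_force: [0.2, -0.5, -0.9]
opening: 0.0624
```

>>> {"name": "apply_moves", "arguments": {
  "rows": [
    {"xyz": [0,0,0],"turn": 0},
    {"xyz": [0,0,0],"turn": 0},
    {"xyz": [0,0,0],"turn": 0},
    {"xyz": [0,0,0],"turn": 0},
    {"xyz": [0,0,-40],"turn": 0},
    {"xyz": [0,0,-41],"turn": 0},
    {"xyz": [0,0,0],"turn": 0},
    {"xyz": [0,0,0],"turn": 0}
  ],
  "gripper": 0
}}

```text
time: 33.17
tool_pos: [0.5453, 0.0068, 0.0897]
tool_rot: [-3.141, -0.0, 1.993]
contact_force: [0.2, 0.7, -1.0]
opening: 0.0496
```

```bash
python3 - <<'E'
from h import *
s=robot.observe();print(s["tool_pos"],s["tool_rot"][2])
plan([.5072,-.137,.09],3.215,7)
E
```

```text
[0.54529254 0.00677653 0.08971434] 1.9928253376936103
[-16.5, -13.4, -0.0] -0.175
[-13.9, -16.0, -0.0] -0.175
[-10.9, -18.2, -0.0] -0.175
[-7.6, -19.8, -0.0] -0.175
[-4.0, -20.9, -0.0] -0.175
[-0.4, -21.2, -0.0] -0.175
[3.3, -21.0, -0.0] -0.175
```

>>> {"name": "apply_moves", "arguments": {
  "rows": [
    {"xyz": [-16.5,-13.5,0],"turn": -0.175},
    {"xyz": [-14,-16,0],"turn": -0.175},
    {"xyz": [-11,-18,0],"turn": -0.175},
    {"xyz": [-7.5,-20,0],"turn": -0.175},
    {"xyz": [-4,-21,0],"turn": -0.175},
    {"xyz": [-0.5,-21,0],"turn": -0.175},
    {"xyz": [3.5,-21,0],"turn": -0.172},
    {"xyz": [0,0,20],"turn": 0},
    {"xyz": [0,0,20],"turn": 0},
    {"xyz": [0,0,0],"turn": 0}
  ]
}}

```text
time: 34.42
tool_pos: [0.5059, -0.1363, 0.0477]
tool_rot: [3.139, -0.005, -3.069]
contact_force: [-0.4, 0.6, 0.4]
opening: 0.0498
```

>>> {"name": "apply_moves", "arguments": {
  "rows": [
    {"xyz": [0,0,12],"turn": 0},
    {"xyz": [0,0,12],"turn": 0},
    {"xyz": [0,0,0],"turn": 0},
    {"xyz": [0,0,0],"turn": 0}
  ]
}}

```text
time: 34.92
tool_pos: [0.508, -0.1371, 0.0263]
tool_rot: [-3.142, 0.0, -3.068]
contact_force: [0.1, 0.3, -0.5]
opening: 0.0499
```

>>> {"name": "apply_moves", "arguments": {
  "rows": [
    {"xyz": [0.5,0,4],"turn": 0},
    {"xyz": [0,0,3.5],"turn": 0},
    {"xyz": [0,0,2],"turn": 0},
    {"xyz": [0,0,0],"turn": 0}
  ]
}}

```text
time: 35.42
tool_pos: [0.5082, -0.1373, 0.017]
tool_rot: [-3.141, 0.002, -3.068]
contact_force: [3.5, -0.6, 0.6]
opening: 0.0495
```

>>> {"name": "apply_moves", "arguments": {
  "rows": [
    {"xyz": [0,0,0],"turn": 0},
    {"xyz": [0,0,0],"turn": 0},
    {"xyz": [0,0,0],"turn": 0},
    {"xyz": [0,0,-25],"turn": 0},
    {"xyz": [0,0,-50],"turn": 0},
    {"xyz": [50,0,-60],"turn": 0},
    {"xyz": [50,0,-60],"turn": 0},
    {"xyz": [0,0,0],"turn": 0},
    {"xyz": [0,0,0],"turn": 0}
  ],
  "gripper": 0.68
}}

```text
time: 36.55
tool_pos: [0.4275, -0.143, 0.1875]
tool_rot: [3.141, 0.0, -3.069]
contact_force: [1.0, -0.2, -0.4]
opening: 0.0621
```

```bash
python3 - <<'E'
from h import *
save("scene","s9");a=crop("s9",260,120,400,270,3.6)
save("top","t9");b=crop("t9",320,110,440,270,3.4);b=cv2.resize(b,(280,540)) if 0 else b[:a.shape[0]]
a=a[:b.shape[0]];b=b[:a.shape[0]]
cv2.imwrite("pics/s9.png",np.hstack([a[:540],b[:540]])[:, :800]);print(a.shape,b.shape)
E
```

```text
(540, 504, 3) (540, 408, 3)
```

View pics/s9.png

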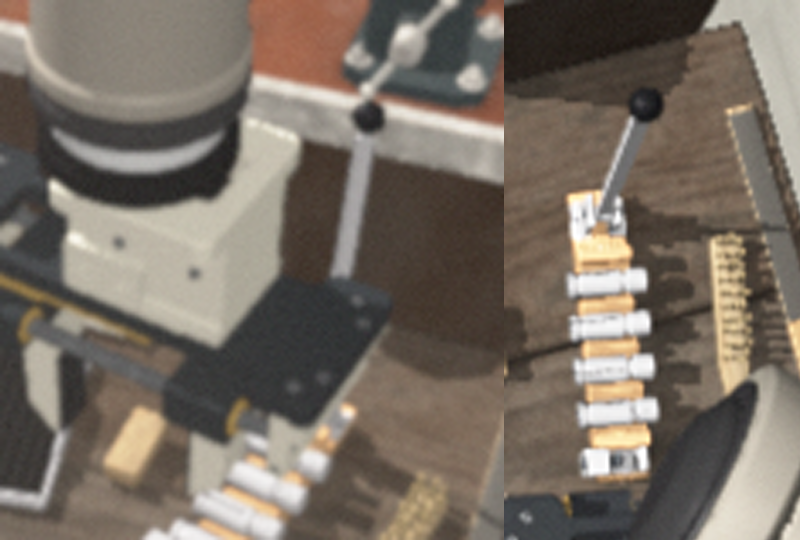

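```bash
python3 - <<'E'
from h import *
from scipy.optimize import least_squares
ut=np.array([320+(646-504-1.2)/3.4,110+(103-1.2)/3.4]); us=np.array([260+(369-1.3)/3.6,120+(116-1.3)/3.6])
r=least_squares(lambda X:np.r_[proj("t9",X)[0]-ut,proj("s9",X)[0]-us],[.66,-.126,.22]); print(r.x.round(4),r.fun.round(2))
print("pred",[ (proj(f,[.662,-.1257,.22])[0].round(1),u.round(1)) for f,u in (("t9",ut),("s9",us))])
s=robot.observe();print(s["tool_pos"],s["tool_rot"])
E
```

```text
[ 0.6569 -0.126   0.2242] [-0.47  0.39  0.64 -0.15]
pred [(array([360.3, 138.1]), array([361.4, 139.9])), (array([363.8, 152.1]), array([362.1, 151.9]))]
[ 0.42750872 -0.14267467  0.18644942] [ 3.14018967e+00 -1.83761505e-03 -3.06819950e+00]
```

>>> {"name": "apply_moves", "arguments": {
  "rows": [
    {"xyz": [0,0,-60],"turn": 0},
    {"xyz": [0,0,-50],"turn": 0},
    {"xyz": [0,0,0],"turn": 0},
    {"xyz": [0,0,0],"turn": 0}
  ],
  "gripper": 0.5
}}

```text
time: 37.15
tool_pos: [0.4274, -0.1426, 0.2959]
tool_rot: [3.14, -0.003, -3.068]
contact_force: [0.2, 0.3, -0.1]
opening: 0.0456
```

>>> {"name": "apply_moves", "arguments": {
  "rows": [
    {"xyz": [-40,0,0],"turn": 0},
    {"xyz": [-40,0,0],"turn": 0},
    {"xyz": [-40,0,0],"turn": 0},
    {"xyz": [-40,0,0],"turn": 0},
    {"xyz": [-40,0,0],"turn": 0},
    {"xyz": [-30,0,0],"turn": 0},
    {"xyz": [0,0,0],"turn": 0},
    {"xyz": [0,0,20],"turn": 0},
    {"xyz": [0,0,20],"turn": 0},
    {"xyz": [0,0,0],"turn": 0}
  ]
}}

```text
time: 38.4
tool_pos: [0.6551, -0.1259, 0.2546]
tool_rot: [3.139, -0.006, -3.069]
contact_force: [-0.4, -0.2, -0.3]
opening: 0.0459
```

```bash
python3 - <<'E'
from h import *
s=robot.observe();print(s["tool_pos"],s["tool_rot"])
save("scene","s10");a=crop("s10",280,60,420,200,4)
im=save("wrist","w10");b=crop("w10",215,180,335,320,2)
cv2.imwrite("pics/s10.png",np.hstack([a,cv2.copyMakeBorder(b,0,a.shape[0]-b.shape[0],0,0,0)])[:600,:800])
E
```

```text
[ 0.65512447 -0.12586892  0.25464637] [ 3.13922893 -0.00606969 -3.06862151]
```

View pics/s10.png

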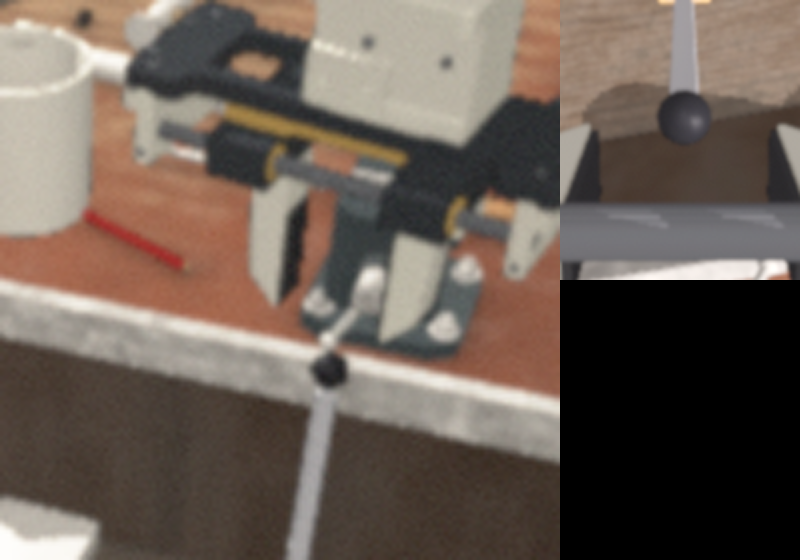

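```bash
python3 - <<'E'
from h import *
from scipy.optimize import least_squares
u={"w10":(276.8,238.3),"s10":(280+328/4,60+370/4)}
for z in (.215,.222): print(back("w10",u["w10"],z).round(4),proj("w10",[.657,-.126,z]).round(1))
r=least_squares(lambda X:np.r_[proj("w10",X)[0]-u["w10"],proj("s10",X)[0]-u["s10"]],[.66,-.126,.22]); print(r.x.round(4),r.fun.round(2))
E
```

```text
[ 0.6588 -0.1252  0.215 ] [[275.8 235.7]]
[ 0.6561 -0.1254  0.222 ] [[275.8 239.5]]
[ 0.6558 -0.1254  0.2228] [ 0.04 -0.02  0.12 -0.01]
```

>>> {"name": "apply_moves", "arguments": {
  "rows": [
    {"xyz": [-0.5,0,20],"turn": 0},
    {"xyz": [0,0,20],"turn": 0},
    {"xyz": [0,0,4],"turn": 0},
    {"xyz": [0,0,0],"turn": 0},
    {"xyz": [0,0,0],"turn": 0}
  ]
}}

```text
time: 39.12
tool_pos: [0.6579, -0.1263, 0.2151]
tool_rot: [-3.141, 0.002, -3.068]
contact_force: [0.9, -0.5, 0.2]
opening: 0.0461
```

>>> {"name": "apply_moves", "arguments": {
  "rows": [
    {"xyz": [0,0,0],"turn": 0},
    {"xyz": [0,0,0],"turn": 0},
    {"xyz": [0,0,0],"turn": 0},
    {"xyz": [0,0,0],"turn": 0},
    {"xyz": [0,0,0],"turn": 0}
  ],
  "gripper": 0,
  "newtons": 20
}}

```text
time: 39.75
tool_pos: [0.6574, -0.1259, 0.2138]
tool_rot: [3.141, 0.0, -3.068]
contact_force: [-0.0, 0.7, 1.5]
opening: 0.0164
```

```bash
python3 - <<'E'
import numpy as np
P=lambda t:np.array([-188*np.cos(t),188*np.sin(t)])
th=np.linspace(1.665,0.05,21)
for a,b in zip(th,th[1:]):
    d=P(b)-P(a); print(round(b,2),[round(float(-d[0]),1),0,round(float(-d[1]),1)],P(b).round(0)+[104,34])
E
```

```text
1.58 [15.2, 0, -0.8] [107. 222.]
1.5 [15.2, 0, 0.4] [ 91. 222.]
1.42 [15.1, 0, 1.6] [ 76. 220.]
1.34 [14.9, 0, 2.8] [ 61. 217.]
1.26 [14.6, 0, 4.0] [ 47. 213.]
1.18 [14.3, 0, 5.2] [ 32. 208.]
1.1 [13.8, 0, 6.3] [ 19. 202.]
1.02 [13.2, 0, 7.4] [  5. 194.]
0.94 [12.6, 0, 8.5] [ -7. 186.]
0.86 [11.9, 0, 9.5] [-19. 176.]
0.78 [11.1, 0, 10.4] [-30. 166.]
0.7 [10.2, 0, 11.2] [-40. 155.]
0.62 [9.3, 0, 12.0] [-50. 143.]
0.53 [8.3, 0, 12.7] [-58. 130.]
0.45 [7.2, 0, 13.4] [-65. 116.]
0.37 [6.1, 0, 13.9] [-71. 103.]
0.29 [5.0, 0, 14.3] [-76.  88.]
0.21 [3.8, 0, 14.7] [-80.  73.]
0.13 [2.6, 0, 15.0] [-82.  59.]
0.05 [1.4, 0, 15.1] [-84.  43.]
```

>>> {"name": "apply_moves", "arguments": {
  "rows": [
    {"xyz": [15,0,-1],"turn": 0},
    {"xyz": [15,0,0.5],"turn": 0},
    {"xyz": [15,0,1.5],"turn": 0},
    {"xyz": [15,0,3],"turn": 0},
    {"xyz": [14.5,0,4],"turn": 0},
    {"xyz": [14.5,0,5],"turn": 0},
    {"xyz": [14,0,6.5],"turn": 0},
    {"xyz": [13,0,7.5],"turn": 0},
    {"xyz": [12.5,0,8.5],"turn": 0},
    {"xyz": [0,0,0],"turn": 0}
  ]
}}

```text
time: 41.0
tool_pos: [0.5286, -0.1362, 0.1782]
tool_rot: [-3.141, -0.001, -3.069]
contact_force: [-1.3, -1.8, 2.2]
opening: 0.0158
```

>>> {"name": "apply_moves", "arguments": {
  "rows": [
    {"xyz": [12,0,9.5],"turn": 0},
    {"xyz": [11,0,10.5],"turn": 0},
    {"xyz": [10,0,11],"turn": 0},
    {"xyz": [9.5,0,12],"turn": 0},
    {"xyz": [8.5,0,12.5],"turn": 0},
    {"xyz": [7,0,13.5],"turn": 0},
    {"xyz": [6,0,14],"turn": 0},
    {"xyz": [5,0,14],"turn": 0},
    {"xyz": [0,0,0],"turn": 0},
    {"xyz": [0,0,0],"turn": 0}
  ]
}}

```text
time: 42.25
tool_pos: [0.4611, -0.1415, 0.0815]
tool_rot: [-3.14, 0.0, -3.068]
contact_force: [-1.6, -4.9, 0.1]
opening: 0.0164
```

```bash
python3 - <<'E'
from h import *
save("scene","s11");a=crop("s11",260,140,410,300,3.7)
cv2.imwrite("pics/s11.png",a)
E
```

```text
(no output)
```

View pics/s11.png

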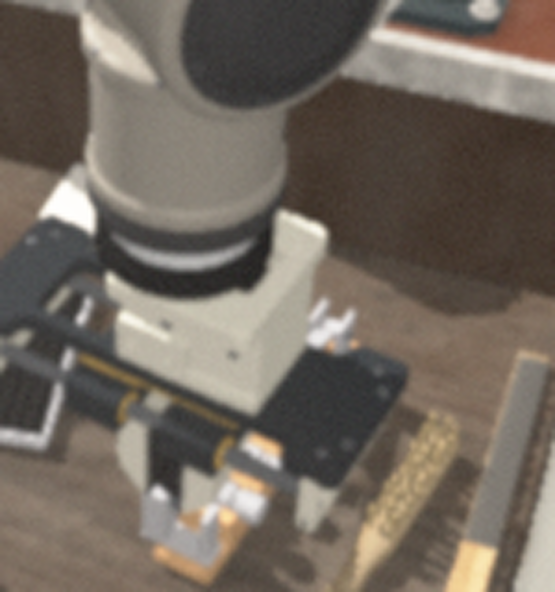

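>>> {"name": "apply_moves", "arguments": {
  "rows": [
    {"xyz": [4,0.3,14.5],"turn": 0},
    {"xyz": [2.5,0.3,15],"turn": 0},
    {"xyz": [1,0,9],"turn": 0},
    {"xyz": [0,0,0],"turn": 0},
    {"xyz": [0,0,0],"turn": 0}
  ],
  "newtons": 35
}}

```text
time: 42.92
tool_pos: [0.4539, -0.142, 0.0431]
tool_rot: [-3.139, 0.001, -3.068]
contact_force: [-2.6, -6.9, -0.2]
opening: 0.0156
```

>>> {"name": "apply_moves", "arguments": {
  "rows": [
    {"xyz": [0.5,-0.8,3],"turn": 0},
    {"xyz": [0,0,3],"turn": 0},
    {"xyz": [0,0,3],"turn": 0},
    {"xyz": [0,0,0],"turn": 0}
  ]
}}

```text
time: 43.42
tool_pos: [0.4533, -0.1421, 0.0339]
tool_rot: [-3.14, 0.001, -3.068]
contact_force: [-1.7, -5.5, 1.8]
opening: 0.0158
```

>>> {"name": "apply_moves", "arguments": {
  "rows": [
    {"xyz": [0,0,3],"turn": 0},
    {"xyz": [0,0,3],"turn": 0},
    {"xyz": [0,0,0],"turn": 0}
  ]
}}

```text
time: 43.8
tool_pos: [0.4531, -0.1422, 0.0277]
tool_rot: [-3.14, 0.001, -3.068]
contact_force: [-1.9, -8.2, -0.3]
opening: 0.0157
```

>>> {"name": "apply_moves", "arguments": {
  "rows": [
    {"xyz": [0,0,2],"turn": 0},
    {"xyz": [0,0,2],"turn": 0},
    {"xyz": [0,0,0],"turn": 0},
    {"xyz": [0,0,0],"turn": 0}
  ]
}}

```text
time: 44.3
tool_pos: [0.4533, -0.1422, 0.0238]
tool_rot: [-3.14, 0.001, -3.068]
contact_force: [-2.0, -8.1, -0.7]
opening: 0.0159
```

>>> {"name": "apply_moves", "arguments": {
  "rows": [
    {"xyz": [0,0,2],"turn": 0},
    {"xyz": [0,0,2],"turn": 0},
    {"xyz": [0,0,0],"turn": 0},
    {"xyz": [0,0,0],"turn": 0}
  ]
}}

```text
time: 44.8
tool_pos: [0.4532, -0.1422, 0.0195]
tool_rot: [-3.14, 0.001, -3.068]
contact_force: [0.2, -7.0, -3.5]
opening: 0.0157
```

>>> {"name": "apply_moves", "arguments": {
  "rows": [
    {"xyz": [0,0,0],"turn": 0},
    {"xyz": [0,0,0],"turn": 0},
    {"xyz": [0,0,0],"turn": 0},
    {"xyz": [0,0,-40],"turn": 0},
    {"xyz": [0,0,-50],"turn": 0},
    {"xyz": [0,40,-20],"turn": 0},
    {"xyz": [0,60,0],"turn": 0},
    {"xyz": [0,60,0],"turn": 0},
    {"xyz": [0,0,0],"turn": 0}
  ],
  "gripper": 0.45
}}

```text
time: 45.92
tool_pos: [0.4398, 0.022, 0.1298]
tool_rot: [3.141, -0.0, -3.062]
contact_force: [-0.2, -0.3, -0.3]
opening: 0.0414
```

```bash
python3 - <<'E'
from h import *
save("scene","s12");save("top","t12")
a=crop("s12",260,180,380,310,4.1); b=crop("t12",330,130,400,270,3.8); print(a.shape,b.shape)
b=cv2.copyMakeBorder(b,0,max(0,a.shape[0]-b.shape[0]),0,0,0)
cv2.imwrite("pics/s12.png",np.hstack([a,b[:a.shape[0]]]))
E
```

```text
(533, 492, 3) (532, 266, 3)
```

View pics/s12.png

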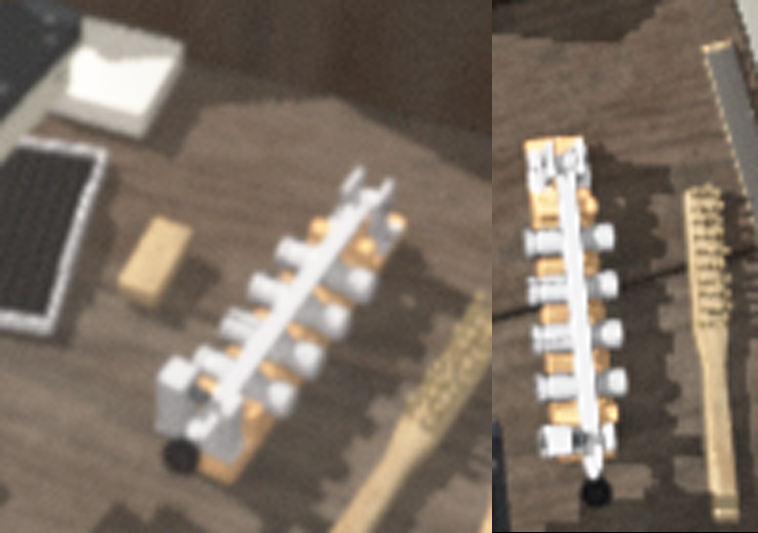

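```bash
python3 - <<'E'
from h import *
from scipy.optimize import least_squares
def tri(a,b):
    u={"s12":(260+(a[0]-1.5)/4.1,180+(a[1]-1.5)/4.1),"t12":(330+(b[0]-492-1.4)/3.8,130+(b[1]-1.4)/3.8)}
    r=least_squares(lambda X:np.r_[proj("s12",X)[0]-u["s12"],proj("t12",X)[0]-u["t12"]],[.45,-.14,.04]); print(r.x.round(4),r.fun.round(2))
    return u
u=tri((182,455),(597,492))
xk=np.array([534.5,-135])
for th in (0,.02,.05,.08,.1):
    s=104-188*np.cos(th); X=np.r_[xk+s*np.array([.9973,.0729]),34+188*np.sin(th)]/1000
    print(th,[(proj(f,X)[0]-u[f]).round(2) for f in u])
E
```

```text
[ 0.4516 -0.1432  0.0378] [ 0.52 -0.08 -0.44  0.4 ]
0 [array([-0.7 ,  0.89]), array([-1.69,  0.8 ])]
0.02 [array([-0.66, -0.33]), array([-1.43,  0.79])]
0.05 [array([-0.55, -2.21]), array([-1.05,  0.72])]
0.08 [array([-0.4 , -4.18]), array([-0.67,  0.55])]
0.1 [array([-0.27, -5.53]), array([-0.42,  0.4 ])]
```

>>> {"name": "apply_moves", "arguments": {
  "rows": [
    {"xyz": [0,-50,0],"turn": 0},
    {"xyz": [0,-55,0],"turn": 0},
    {"xyz": [0,-55,0],"turn": 0},
    {"xyz": [0,0,30],"turn": 0},
    {"xyz": [0,0,30],"turn": 0},
    {"xyz": [0,0,10],"turn": 0},
    {"xyz": [0,0,0],"turn": 0},
    {"xyz": [0,0,0],"turn": 0}
  ],
  "gripper": 0,
  "newtons": 20
}}

```text
time: 47.02
tool_pos: [0.4531, -0.1418, 0.0607]
tool_rot: [-3.141, 0.002, -3.069]
contact_force: [0.4, -0.2, 0.5]
opening: 0.0004
```

>>> {"name": "apply_moves", "arguments": {
  "rows": [
    {"xyz": [0.5,0,5],"turn": 0},
    {"xyz": [0,0,5],"turn": 0},
    {"xyz": [0,0,4],"turn": 0},
    {"xyz": [0,0,0],"turn": 0},
    {"xyz": [0,0,0],"turn": 0}
  ]
}}

```text
time: 47.65
tool_pos: [0.452, -0.1413, 0.0457]
tool_rot: [3.142, 0.0, -3.068]
contact_force: [1.0, 0.3, -0.4]
opening: 0.0007
```

>>> {"name": "apply_moves", "arguments": {
  "rows": [
    {"xyz": [0,0,1.5],"turn": 0},
    {"xyz": [0,0,1.5],"turn": 0},
    {"xyz": [0,0,0],"turn": 0}
  ]
}}

```text
time: 48.02
tool_pos: [0.4521, -0.1414, 0.0429]
tool_rot: [-3.141, 0.0, -3.068]
contact_force: [-1.4, -0.4, 1.6]
opening: 0.0004
```

Contact begins right at 43 mm, the knob's height when shut. Press a little more to confirm.

>>> {"name": "apply_moves", "arguments": {
  "rows": [
    {"xyz": [0,0,1],"turn": 0},
    {"xyz": [0,0,1],"turn": 0},
    {"xyz": [0,0,0],"turn": 0}
  ]
}}

```text
time: 48.4
tool_pos: [0.4522, -0.1415, 0.0417]
tool_rot: [-3.141, 0.001, -3.068]
contact_force: [-3.9, 2.2, 12.5]
opening: 0.0004
```

>>> {"name": "apply_moves", "arguments": {
  "rows": [
    {"xyz": [0,0,-50],"turn": 0},
    {"xyz": [0,0,-50],"turn": 0},
    {"xyz": [0,0,-50],"turn": 0},
    {"xyz": [0,60,-20],"turn": 0},
    {"xyz": [0,60,0],"turn": 0},
    {"xyz": [0,60,0],"turn": 0},
    {"xyz": [30,60,0],"turn": 0},
    {"xyz": [30,60,0],"turn": 0},
    {"xyz": [0,0,0],"turn": 0},
    {"xyz": [0,0,0],"turn": 0}
  ]
}}

```text
time: 49.65
tool_pos: [0.3752, 0.1448, 0.2106]
tool_rot: [-3.141, 0.001, -3.067]
contact_force: [-0.4, -0.5, -0.3]
opening: 0.0008
```

```bash
python3 - <<'E'
from h import *
s=robot.observe();print(s["tool_pos"],s["contact_force"])
save("scene","s13");save("top","t13")
g=lambda f:cv2.cvtColor(np.load(f"pics/{f}.npz")["fr"],cv2.COLOR_BGR2GRAY)
# template tracking of things start vs now: (name, first, now, box)
def tr(n,f0,f1,x0,y0,x1,y1,m=12):
    t=g(f0)[y0:y1,x0:x1]; r=cv2.matchTemplate(g(f1)[y0-m:y1+m,x0-m:x1+m],t,cv2.TM_CCOEFF_NORMED); _,v,_,p=cv2.minMaxLoc(r); print(n,round(v,2),p[0]-m,p[1]-m)
tr("knob vs s12","s12","s13",260+30,180+95,260+58,180+125)
tr("rack vs s12","s12","s13",300,225,360,290)
tr("brush","t1","t13",378,178,396,265); tr("stick","t1","t13",385,140,418,230); tr("wedge","t1","t13",303,195,325,225); tr("block","t1","t13",248,145,288,186); tr("wax","t1","t13",170,165,195,190)
tr("basket vs s5","s5","s13",155,185,215,240)
E
```

```text
[0.37516337 0.14480961 0.21056486] [-0.35930949 -0.49175193 -0.25609924]
knob vs s12 0.99 0 0
rack vs s12 1.0 0 0
brush 0.99 0 0
stick 1.0 0 0
wedge 1.0 0 0
block 1.0 0 0
wax 1.0 0 0
basket vs s5 1.0 0 0
```

```bash
python3 -c "
from cell import robot
print(robot.hand_in())"
```

```text
the job is handed in; nothing more can be done
None
```

The job is done and handed in, at about 50 s of the 210 s allowed; no verdict was given.

- **Basket:** I pinched it lightly by the ball handle and tipped it over the stop. All four collets ran out onto the mat. I then swung it back upright on its stand, where the last camera comparison shows it unmoved.
- **Collets:** I gripped each one end to end and laid it across its own groove. The last picture shows all four in place with both ends sticking out about equally.
- **Keeper bar:** I swung it down by its knob and it is shut. While swinging it I never clearly felt the snap, so I checked it afterwards with closed fingertips. They met the knob at about 43 mm, the height expected when shut, and the bar held firm at 12.5 N. The cameras alone put the angle between about 0 and 0.02 rad, right at the limit, so the press test is the stronger evidence.
- **Bystanders:** all five loose objects show no shift in the top camera compared with the start.

I saw no grip slip and no knocked collet. I viewed 16 pictures, two over the budget of 14.

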